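Lever hardness test of a brass bar

ROBOT

A 7-joint arm with a two-finger parallel gripper is mounted at the origin on the work surface. World frame = base frame: x ahead of the robot, y to its left, z up, the work surface at z = 0. Lengths are in m, angles in rad, forces in N, time in s.
With the tool pointing down it reaches from about 0.4 to 0.85 m from the base axis. Payload 4.5 kg.
Tool frame: the origin (TCP) lies midway between the tips of the shut fingers; the grasp point (between the pads) lies 19 mm behind it; z points along the fingers, y is the line along which they close (so a half turn about z gives the same grasp; the last joint's range is limited). The gripper opens to 88 mm and grips with 3 to 60 N. Pads are 18 mm wide; open, the fingers measure 123 mm over their backs; the gripper's body (75 mm by 187 mm) begins 45 mm behind the grasp point.
Start: joints at [-1.099, 0.689, -0.195, 1.565, 0.157, 0.902, -0.215], TCP at [0.265, 0.566, 0.239] pointing down, gripper open.
Joint ranges: [-3.01, 3.01], [-0.46, 2.08], [-1.47, 1.51], [0.13, 2.56], [-1, 4.14], [0.04, 2.09], [-2.66, 2.66]. Speed limits (rad/s): [2.57, 2.57, 3.14, 3.14, 3.14, 3.14, 3.14].

INTERFACE

Orientations are given as a unit quaternion [x, y, z, w].
In Python, from plant import r gives the robot as it stands.
- The arm moves only by the tool carry_out, never from a script. Its argument "plan" is a list of rows, each an object with "rot": the turn, a rotation vector about the tool's x, y, z in rad, a list of three; "xyz": the shift along the tool's x, y, z in m, a list of three; "grip": the closure in counts, from 0 (fully open) to 255 (shut). In form: [{"rot": [wx, wy, wz], "xyz": [dx, dy, dz], "grip": grip}, ...]. A call has 1 to 8 rows; each row is the pose to reach, as a shift and turn from the pose commanded when the call began, along the tool's axes at that moment; what a row does not reach only later rows make up. A row lasts 1/12 s, in which the tool goes at most 41.7 mm and 7.16 degrees, less where a joint would pass 70% of its speed; a pose out of reach is approached as far as the arm can. A call with a gripper value outside its range is refused whole. The fingers move at their own pace and stop on an object; "squeeze" is the grip in N (left out, the last holds). Time passes only in rows, so rows that repeat a pose let the fingers close. It gives the time, the measured TCP pose, the force, the opening and the grip force at its end, in the units of the state.
- r.get_state(): the state, without advancing time (a new reading comes with each control period).
- r.snapshot(name): name is "scene" or "top"; returns the picture (480x640x3 uint8, red, green, blue); there is no depth.
- r.camera_params(name): a dict with "fx", "fy", "cx", "cy" (pixels), "distortion" ([k1, k2, p1, p2, k3] as OpenCV has them; the pictures are not rectified), "position" and "attitude" of the camera in the world. Camera axes: x right, y down, z forward; pixel columns grow to the right and rows downward; lengths in m; the calibration is good to about 2 mm. A picture is of the moment at which its call begins. camera_params takes no time and is no camera call.
- r.finish_job(): hands the job in; it is judged then, once.
The state is a dict: "clock": time; "q": joint angles; "qd": joint speeds; "joint_torque": joint torques, N m; "tool_pos": TCP position; "eef_rot": TCP orientation; "contact_force": force on the tool from outside, world axes, zero at the start; "moment": the same for the moment, N m; "opening": opening from 0.0 (shut) to 1.0 (fully open); "finger_force": force on a finger pad.
Only numpy, scipy, OpenCV 4.12 (cv2) and the standard library are available. Lean on these libraries where they do the work, as an engineer would, in place of code of your own. Each camera call takes 0.05 s, during which the arm holds its last target. There are 200 camera calls.

TASK

Lay the brass bar flat on the bed of the lever hardness tester with its red dot under the indenter, then pull the sprung lever all the way down to its stop and hold it there for a good second, so that the indenter presses inside the dot. Ease the lever slowly, taking two to three seconds, all the way back up to its home position without letting it fly back, and let go; leave the bar lying in the tester, and leave the aluminium bar, the red box and the brass rotor where they are.

Things in the scene. Friction and masses are not known exactly. Their poses are not given: they have to be found in the camera images.
- tester: Blue bench hardness tester, fixed. Origin on the table right below the indenter; z up, the lever reaches out to -x, the C-shaped throat is open to -y. Base plate x -85 to 85, y -130 to 120, 20 mm high. Blue column x -35 to 35, y 50 to 110 mm; blue head over the bed, x -35 to 35, y -18 to 110 mm, z 110 to 165 mm (with a collar, radius 13, down to 98 mm).
- bed (a point): Point on the steel bed's flat top, right below the indenter, 60 mm above the table; axes as the tester's. The bed spans x -35 to 35, y -115 to 50 mm. A bar is brought in level from the -y side, dot end first, under the head.
- indenter (a point): Lower end of the dark pointed indenter (13 mm thick), on the vertical axis through the tester's origin. At home it is 32 mm above the bed; it descends 22 mm over the lever's stroke, touches a 14 mm bar at about 0.74 rad of the lever, then presses on it through a soft spring (about 10 N at most).
- pivot (a point): Centre of the lever's hinge, on top of the head, 30 mm to +x of the indenter axis and 200 mm above the table. The hinge line runs along the tester's y.
- handle (a point): Middle of the lever's black round handle: 22 mm diameter, 100 mm long, along the tester's y, 190 mm from the hinge line. The 14 mm steel arm (at tester y = 0) joins it 70 mm to the -y side of this point. At home the handle is 35 degrees above the pivot's level, on its -x side, 309 mm above the table; fully down 16.6 degrees below that level, 146 mm above the table.
- lever (a joint): Lever angle: 0 at home (up, on its stop), 0.9 rad fully down (on its lower stop); the handle moves down on a circle of 190 mm radius. A spring pushes it back up all the way, about 5 N at the handle near home, 12 to 14 N fully down. Released, it flies back; easing it back over two seconds or more is slow enough.
- brass_mid (a point): Centre of the loose brass (yellow metal) bar, 200 long (x) by 26 wide (y) by 14 mm thick (z), 0.4 to 0.8 kg, lying flat on the table; its dot end is at +x.
- brass_dot (a point): Centre of the red dot, 16 mm diameter, on top of the brass bar, 25 mm from its +x end, that is 75 mm from its centre.
- alu_mid (a point): Centre of a grey aluminium bar of the same size with the same red dot, about 0.2 kg. Not to be tested: leave it alone. The two bars may lie in either order.
- redbox_mid (a point): Centre of a loose red instrument box, 90 by 130 by 36 mm. Leave alone.
- rotor_mid (a point): Middle of a loose brass rotor disc lying flat, 90 mm diameter, 14 mm thick, with a 32 mm hub up to 28 mm. Leave alone.
Not all that is in view belongs to the job. What is meant by the part that bears brass_mid is not black, green or purple, and is the smaller of those in its own colour.

How it is judged:
On the way, in this order (a step that is already met when the one before it is completed fails the run):
1. the brass bar lies flat on the bed with its red dot under the indenter (within 9 mm), the lever still up (horizontal distance between brass_dot and indenter below 0.009 m and angle between brass_mid's own z axis and vertical below 0.06 rad and z of brass_mid in the frame of bed between 0.003 and 0.011 m and value of joint lever below 0.15 rad), for 0.2 s.
2. the lever is held fully down (over 0.84 rad) for 0.8 s with the dot under the indenter (horizontal distance between brass_dot and indenter below 0.009 m and angle between brass_mid's own z axis and vertical below 0.06 rad and z of brass_mid in the frame of bed between 0.003 and 0.011 m and value of joint lever above 0.84 rad), for 0.8 s.
3. the lever is back home (under 0.05 rad), bar still in place (horizontal distance between brass_dot and indenter below 0.009 m and angle between brass_mid's own z axis and vertical below 0.06 rad and z of brass_mid in the frame of bed between 0.003 and 0.011 m and value of joint lever below 0.05 rad), for 0.2 s.
At the end, for the whole second after the job is handed in: The brass bar lies flat on the bed, the centre of its red dot within 9 mm of the indenter axis horizontally, tilted less than 0.06 rad; the lever is at rest at home (under 0.05 rad) (all of step 3 and velocity of joint lever between -0.05 and 0.05 rad/s); the robot touches nothing.
It fails at once if the lever flies back: faster than 1.5 rad/s upward while more than 0.15 rad from home (value of joint lever above 0.15 rad and velocity of joint lever below -1.5 rad/s).
It fails at once if the lever is pulled past 0.72 rad with the dot more than 12 mm from the indenter axis (value of joint lever above 0.72 rad and horizontal distance between brass_dot and indenter above 0.012 m).
It fails at once if the aluminium bar is moved more than 25 mm (distance of alu_mid from where it was at the start of the episode above 0.025 m).
It fails at once if the red box is moved more than 25 mm (distance of redbox_mid from where it was at the start of the episode above 0.025 m).
It fails at once if the rotor disc is moved more than 25 mm (distance of rotor_mid from where it was at the start of the episode above 0.025 m).
It also fails if it takes over 56 s, if anything falls off the work surface, if the arm or the gripper's body presses on something with over 40 N, if the wrist force passes 120 N, or if a joint passes its speed limit or range.

## Working session

There is one attempt and no reset: what is moved stays moved. The work goes in short steps, Python scripts to look and compute and a tool call to move; the robot and the scene stay as the last step left them, time stands still between calls to the robot, and variables do not carry over. Pictures are saved under pics/ and viewed, at most 10 in all, crops included, and the job is handed in when it is done.

Besides the shell and the picture viewer there is one more tool, called after ">>>" as name(argument=value, ...), one argument or row to a line, values as JSON. carry_out: Moves the arm, as the interface text tells. Its arguments: {"type":"object","properties":{"plan":{"type":"array"},"squeeze":{"type":"number"}},"required":["plan"]}

```bash
ls; mkdir -p pics; python3 - <<'E'
from plant import r
import cv2
print(r.get_state())
for n in("scene","top"):
    print(n,r.camera_params(n)); cv2.imwrite(f"pics/{n}0.png",r.snapshot(n)[:,:,::-1])
E
```

```text
pics
{'clock': 0.0, 'q': array([-1.09920162,  0.6899896 , -0.19449659,  1.56631144,  0.15728595,
        0.90251631, -0.215124  ]), 'qd': array([-9.32970870e-04, -4.03627836e-04, -7.85366322e-04,  4.88191948e-04,
        9.65360578e-05,  5.45257606e-04,  5.79037567e-04]), 'joint_torque': array([-3.40578772e-04, -5.27562046e+01, -1.26696356e+00, -1.53431010e+01,
       -5.26156614e-02,  6.32193260e-03,  1.52779421e-04]), 'tool_pos': array([0.26475102, 0.5654666 , 0.23791478]), 'eef_rot': array([ 2.17136610e-01,  9.76140794e-01, -9.08133250e-04, -1.33363494e-04]), 'contact_force': array([-0.02451391, -0.29293929, -0.66074156]), 'moment': array([ 0.00734675, -0.00044355,  0.03807912]), 'finger_force': 0.0, 'opening': 1.0019146906665508}
scene {'fx': 561.1764959130227, 'fy': 561.1764959130227, 'cx': 320.65048669374363, 'cy': 241.3209475513103, 'distortion': array([-0.07451997,  0.        ,  0.        ,  0.        ,  0.        ]), 'position': array([ 1.32128599, -0.70391787,  1.330843  ]), 'attitude': array([ 0.84758205,  0.37506877, -0.16180883, -0.33874178])}
top {'fx': 623.7443185224045, 'fy': 623.7443185224045, 'cx': 333.7320271290226, 'cy': 242.75667136979607, 'distortion': array([-0.21310705,  0.        ,  0.        ,  0.        ,  0.        ]), 'position': array([ 0.32960351, -0.00228309,  1.72438197]), 'attitude': array([-0.69644215,  0.71549664, -0.03512629,  0.04241494])}
```

View pics/scene0.png

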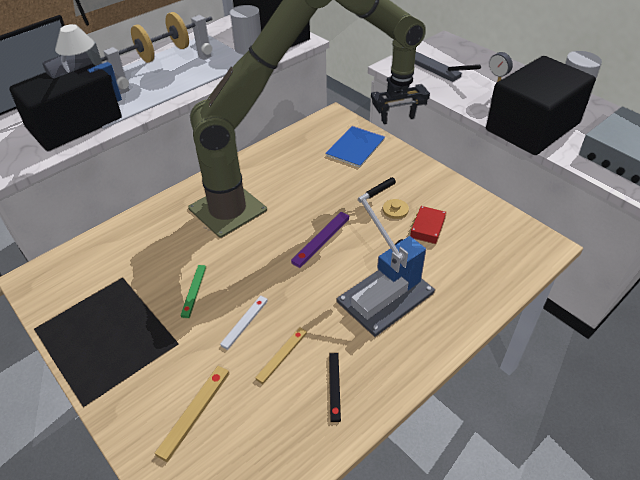

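View pics/top0.png

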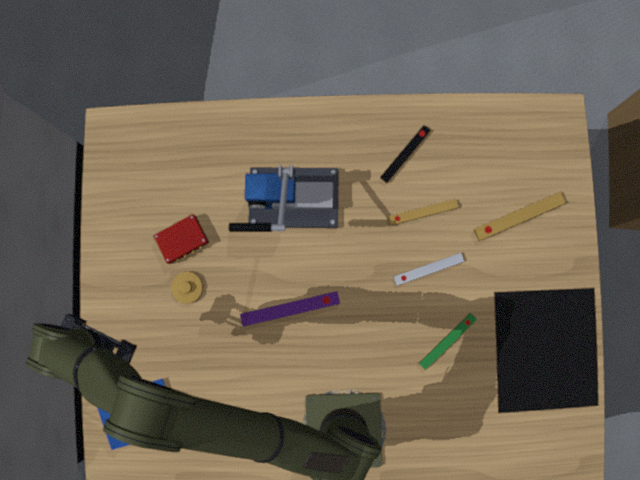

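The candidates for the brass bar, as top-view pixels:
- Small brass bar at (425,212), with its dot at (397,218).
- Large brass bar at (520,216).
- Grey aluminium bar at (429,269).
- Black bar at (406,154), purple bar at (290,308) and green bar at (447,341).
- The brass rotor at (187,288) is also yellow.

I choose the small brass bar, which is at (281,356) in the scene view. I'll check it in a close crop and measure.

```bash
cat > h.py <<'E'
import cv2, numpy as np
from scipy.spatial.transform import Rotation as R
from plant import r
P={n:r.camera_params(n) for n in("scene","top")}
def ray(n,uv):
    c=P[n]; K=np.array([[c['fx'],0,c['cx']],[0,c['fy'],c['cy']],[0,0,1]])
    p=cv2.undistortPoints(np.array(uv,float).reshape(-1,1,2),K,c['distortion']).reshape(-1,2)
    d=R.from_quat(c['attitude']).apply(np.c_[p,np.ones(len(p))])
    return c['position'],d/np.linalg.norm(d,axis=1)[:,None]
def plane(n,uv,z):
    o,d=ray(n,uv); return o+d*((z-o[2])/d[:,2])[:,None]
def tri(us,ut):
    "points seen in scene and top; also the gap between the rays"
    a,da=ray("scene",us); b,db=ray("top",ut); out=[]
    for x,y in zip(da,db):
        s=np.linalg.lstsq(np.c_[x,-y],b-a,rcond=None)[0]
        p,q=a+s[0]*x,b+s[1]*y; out.append([*(p+q)/2,np.linalg.norm(p-q)])
    return np.array(out)
def blobs(img,lo,hi,amin=15):
    m=cv2.inRange(cv2.cvtColor(img,cv2.COLOR_RGB2HSV),lo,hi)
    cs=cv2.findContours(m,cv2.RETR_EXTERNAL,cv2.CHAIN_APPROX_NONE)[0]
    return [c for c in cs if cv2.contourArea(c)>=amin]
def cen(c):
    m=cv2.moments(c); return np.array([m['m10'],m['m01']])/m['m00']
E
python3 - <<'E'
from h import *
np.set_printoptions(precision=4,suppress=True)
I={n:cv2.imread(f"pics/{n}0.png")[:,:,::-1].copy() for n in("scene","top")}
for n in I:
    for nm,lo,hi in(("red",(0,150,80),(6,255,255)),("yel",(17,95,90),(30,255,255))):
        for c in blobs(I[n],lo,hi,8): print(n,nm,cen(c).round(1),cv2.contourArea(c),[np.round(v,1) for v in cv2.minAreaRect(c)])
t=cv2.resize(I["top"][155:240,225:345],None,fx=4,fy=4,interpolation=cv2.INTER_CUBIC)
s=cv2.resize(I["scene"][170:345,330:445],None,fx=3.2,fy=3.2,interpolation=cv2.INTER_CUBIC)
b=cv2.resize(I["top"][190:240,380:475],None,fx=4,fy=4,interpolation=cv2.INTER_CUBIC)
W=np.zeros((600,800,3),np.uint8);W[:340,:480]=t[:340,:480];W[350:550,:380]=b;hh,ww=s.shape[:2];W[:min(600,hh),800-min(318,ww):]=s[:600,ww-min(318,ww):]
cv2.imwrite("pics/crop1.png",W[:,:,::-1]); print(s.shape)
E
```

```text
scene red [335.  410.5] 23.5 [array([335. , 410.5]), array([5., 6.]), np.float64(90.0)]
scene red [215.8 377.9] 23.5 [array([215.8, 377.8]), array([4.9, 7.1]), np.float64(45.0)]
scene red [301.9 254.9] 10.0 [array([301.5, 254.5]), array([5., 3.]), np.float64(-0.0)]
scene red [427.7 224.4] 795.5 [array([427.3, 224.1]), array([27.8, 34.2]), np.float64(18.4)]
scene yel [191.3 414. ] 1574.5 [array([192.2, 413.4]), array([ 16. , 111.5]), np.float64(35.7)]
scene yel [280.6 355.1] 638.0 [array([280.7, 355.2]), array([10.3, 70. ]), np.float64(41.2)]
scene yel [395.4 208.6] 387.0 [array([395.5, 208.5]), array([19., 25.]), np.float64(90.0)]
scene yel [411.5  91.9] 12.0 [array([412.,  92.]), array([2., 8.]), np.float64(90.0)]
scene yel [142.7  41.5] 374.0 [array([142.3,  42.6]), array([39. , 16.4]), np.float64(66.0)]
scene yel [177.4  28.8] 387.5 [array([176.6,  29.6]), array([37.4, 18. ]), np.float64(60.9)]
top red [467.4 322.2] 9.0 [array([467.5, 322. ]), array([3., 4.]), np.float64(0.0)]
top red [326.4 299.7] 12.5 [array([326. , 299.5]), array([4., 5.]), np.float64(0.0)]
top red [488.  229.5
[... 1362 characters left out ...]
209.4, 242.3]), array([12.8, 28.5]), np.float64(31.4)]
top yel [341.2 223.6] 11.5 [array([341.3, 223.7]), array([5.9, 7.1]), np.float64(11.3)]
top yel [205.5 223.4] 69.0 [array([205.9, 223.4]), array([26.9, 11.4]), np.float64(62.1)]
top yel [519.6 215.8] 1307.5 [array([520.6, 216.8]), array([17.8, 98.8]), np.float64(66.5)]
top yel [391.4 179.7] 9.5 [array([389.9, 180.4]), array([ 3.9, 11.6]), np.float64(56.3)]
top yel [391.7 206.2] 1422.5 [array([399.1, 199.3]), array([122.4,  57.6]), np.float64(2.4)]
top yel [420.2 145. ] 8.0 [array([421.2, 145. ]), array([ 3.1, 15.6]), np.float64(39.8)]
top yel [625.8 110.6] 554.5 [array([624. , 108.9]), array([26.1, 39.1]), np.float64(73.3)]
(560, 368, 3)
```

View pics/crop1.png

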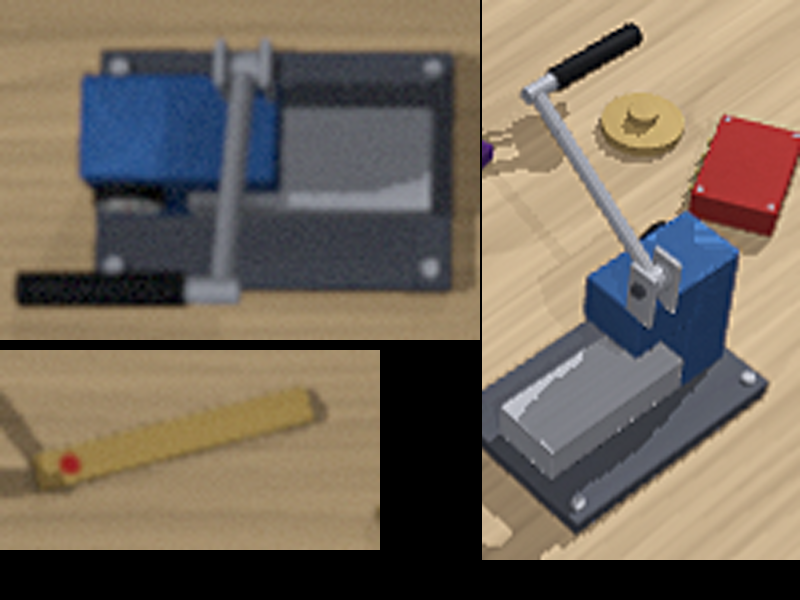

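```bash
python3 - <<'E'
from h import *
np.set_printoptions(precision=4,suppress=True)
I={n:cv2.imread(f"pics/{n}0.png")[:,:,::-1].copy() for n in("scene","top")}
def sub(n,x0,x1,y0,y1,lo,hi,amin):
    m=np.zeros_like(I[n]); m[:]=128; m[y0:y1,x0:x1]=I[n][y0:y1,x0:x1]
    return blobs(m,lo,hi,amin)
def loc(n,u,v,k=4):   # bright spot centroid
    g=cv2.cvtColor(I[n],cv2.COLOR_RGB2GRAY).astype(float)[v-k:v+k+1,u-k:u+k+1]; w=np.clip(g-(np.median(g)+.35*(g.max()-np.median(g))),0,None)
    yy,xx=np.mgrid[v-k:v+k+1,u-k:u+k+1]; return [(w*xx).sum()/w.sum(),(w*yy).sum()/w.sum()]
bt=[loc("top",*p) for p in((255,172),(333,172),(253,221),(332,222))]; bs=[loc("scene",*p) for p in((429,288),(376,327))]
print("bolts top",np.array(bt),"scene",np.array(bs)); print("tri",tri(bs,bt[:2])); 
B=plane("top",bt,.022); print("plane",B,"mean",B.mean(0))
v=B[0]-B[1]+B[2]-B[3]; print("yaw of tester y",np.degrees(np.arctan2(v[1],v[0])))
w=B[0]-B[2]+B[1]-B[3]; print("yaw of tester x",np.degrees(np.arctan2(w[1],w[0])))
# handle
H={}
for n,b in(("top",(222,275,215,240)),("scene",(360,400,172,205))):
    c=max(sub(n,*b,(0,0,0),(180,255,48),20),key=cv2.contourArea); (cx,cy),(a,bb),ang=cv2.minAreaRect(c)
    q=cv2.boxPoints(((cx,cy),(a,bb),ang)); L=sorted([(np.linalg.norm(q[i]-q[i-1]),(q[i]+q[i-1])/2) for i in range(4)],key=lambda t:t[0])
    e=sorted([L[0][1],L[1][1]],key=lambda t:t[0]); H[n]=e; print(n,"handle",e,L[0][0])
print(tri(H["scene"][::-1],H["top"]),"mid",tri([sum(H["scene"])/2],[sum(H["top"])/2]))
# brass dot
ds=[cen(c) for c in sub("scene",290,306,326,342,(0,110,60),(10,255,255),3)]; dt=[cen(c) for c in sub("top",390,404,211,226,(0,110,60),(10,255,255),3)]
print("dot",ds,dt,tri(ds[:1],dt[:1]),plane("scene",ds,.014),plane("top",dt,.014))
# brass bar, tighter masks
hsv=cv2.cvtColor(I["top"],cv2.COLOR_RGB2HSV); print(hsv[212,425],hsv[205,445],"table",hsv[225,440],hsv[195,420])
hsv=cv2.cvtColor(I["scene"],cv2.COLOR_RGB2HSV);print(hsv[356,280],"table",hsv[350,330])
E
```

```text
bolts top [[254.3483 171.1318]
 [332.6904 171.2836]
 [252.88   220.4767]
 [332.1193 221.5353]] scene [[430.0962 286.1085]
 [375.9215 327.0992]]
tri [[0.725  0.2304 0.0297 0.0038]
 [0.7174 0.0102 0.0236 0.0005]]
plane [[0.7254 0.23   0.022 ]
 [0.7179 0.0104 0.022 ]
 [0.5857 0.2352 0.022 ]
 [0.5763 0.0157 0.022 ]] mean [0.6513 0.1228 0.022 ]
yaw of tester y 87.79979220841975
yaw of tester x -2.142226357051492
top handle [array([229., 226.], dtype=float32), array([270., 226.], dtype=float32)] 8.0
scene handle [array([367.6036, 194.6062], dtype=float32), array([394.0907, 179.1554], dtype=float32)] 6.8382626
[[0.5314 0.2511 0.3137 0.0023]
 [0.527  0.1539 0.3117 0.0036]] mid [[0.529  0.2022 0.3124 0.0011]]
dot [array([295.9048, 334.5238])] [array([396.9425, 218.0575])] [[ 0.5803 -0.1667  0.0151  0.0063]] [[ 0.5779 -0.1689  0.014 ]] [[ 0.5823 -0.1643  0.014 ]]
[ 20 129 156] [ 21 129 158] table [ 18  86 161] [ 19  89 160]
[ 20 113 196] table [ 18  71 208]
```

```bash
cat >> h.py <<'E'
def bar(n,img,box,z=.014,s=100):
    "brass bar's top: long axis ends as world points on the plane z"
    x0,x1,y0,y1=box; g=np.full_like(img,128); g[y0:y1,x0:x1]=cv2.GaussianBlur(img,(3,3),0)[y0:y1,x0:x1]
    c=max(blobs(g,(0,s,70),(30,255,255),20),key=cv2.contourArea)
    q=plane(n,cv2.boxPoints(cv2.minAreaRect(c)),z)
    L=sorted([(np.linalg.norm(q[i]-q[i-1]),(q[i]+q[i-1])/2) for i in range(4)],key=lambda t:t[0])
    return L[0][1],L[1][1],L[0][0]
E
python3 - <<'E'
from h import *
np.set_printoptions(precision=4,suppress=True)
I={n:cv2.imread(f"pics/{n}0.png")[:,:,::-1].copy() for n in("scene","top")}
for n,b,s in(("top",(385,470,192,230),112),("scene",(245,312,322,392),95)):
    a,e,w=bar(n,I[n],b,s=s); d=a-e; d*=np.sign(d[1]); print(n,a,e,"mid",(a+e)/2,"len",np.linalg.norm(d),w,"dir",np.degrees(np.arctan2(d[1],d[0])))
print(tri([[256.5,380.5]],[[459,203.5]]))
E
```

```text
top [ 0.5753 -0.1383  0.014 ] [ 0.6196 -0.3365  0.014 ] mid [ 0.5974 -0.2374  0.014 ] len 0.2030949213444488 0.02845084890953744 dir 102.59839920224746
scene [ 0.6243 -0.3406  0.014 ] [ 0.5776 -0.138   0.014 ] mid [ 0.601  -0.2393  0.014 ] len 0.2079514067099613 0.030303270329113684 dir 102.95721221925501
[[ 0.6192 -0.3407  0.013   0.0001]]
```

>>> carry_out(
  plan=[
    {"rot": [0, 0, 0.911], "xyz": [-0.211, -0.25, 0], "grip": 0},
    {"rot": [0, 0, 0.911], "xyz": [-0.211, -0.25, 0], "grip": 0},
    {"rot": [0, 0, 0.911], "xyz": [-0.211, -0.25, 0], "grip": 0},
    {"rot": [0, 0, 0.911], "xyz": [-0.211, -0.25, 0], "grip": 0},
    {"rot": [0, 0, 0.911], "xyz": [-0.211, -0.25, 0], "grip": 0},
    {"rot": [0, 0, 0.911], "xyz": [-0.211, -0.25, 0], "grip": 0},
    {"rot": [0, 0, 0.911], "xyz": [-0.211, -0.25, 0], "grip": 0},
    {"rot": [0, 0, 0.911], "xyz": [-0.211, -0.25, 0], "grip": 0},
  ],
)

```text
clock: 0.77
tool_pos: [0.3501, 0.2471, 0.2387]
eef_rot: [0.627, 0.779, -0.001, 0.0]
contact_force: [0.2, 0.4, 0.9]
opening: 0.997
finger_force: 0.0
```

>>> carry_out(
  plan=[
    {"rot": [0, 0, 0], "xyz": [-0.337, -0.004, 0], "grip": 0},
    {"rot": [0, 0, 0], "xyz": [-0.337, -0.004, 0], "grip": 0},
    {"rot": [0, 0, 0], "xyz": [-0.337, -0.004, 0], "grip": 0},
    {"rot": [0, 0, 0], "xyz": [-0.337, -0.004, 0], "grip": 0},
    {"rot": [0, 0, 0], "xyz": [-0.337, -0.004, 0], "grip": 0},
    {"rot": [0, 0, 0], "xyz": [-0.337, -0.004, 0], "grip": 0},
    {"rot": [0, 0, 0], "xyz": [-0.337, -0.004, 0], "grip": 0},
    {"rot": [0, 0, 0], "xyz": [-0.337, -0.004, 0], "grip": 0},
  ],
)

```text
clock: 1.43
tool_pos: [0.4194, -0.0778, 0.2386]
eef_rot: [0.624, 0.781, -0.0, -0.0]
contact_force: [1.7, 1.0, -0.6]
opening: 0.998
finger_force: 0.0
```

>>> carry_out(
  plan=[
    {"rot": [0, 0, 0], "xyz": [-0.205, 0.14, 0.1], "grip": 0},
    {"rot": [0, 0, 0], "xyz": [-0.205, 0.14, 0.1], "grip": 0},
    {"rot": [0, 0, 0], "xyz": [-0.205, 0.14, 0.1], "grip": 0},
    {"rot": [0, 0, 0], "xyz": [-0.205, 0.14, 0.1], "grip": 0},
    {"rot": [0, 0, 0], "xyz": [-0.205, 0.14, 0.1], "grip": 0},
    {"rot": [0, 0, 0], "xyz": [-0.205, 0.14, 0.1], "grip": 0},
    {"rot": [0, 0, 0], "xyz": [-0.205, 0.14, 0.1], "grip": 0},
    {"rot": [0, 0, 0], "xyz": [-0.205, 0.14, 0.1], "grip": 0},
  ],
)

```text
clock: 2.1
tool_pos: [0.6022, -0.2485, 0.136]
eef_rot: [0.626, 0.78, -0.001, 0.0]
contact_force: [-0.1, -1.3, 0.1]
opening: 1.001
finger_force: 0.0
```

>>> carry_out(
  plan=[
    {"rot": [0, 0, 0], "xyz": [-0.003, 0, 0.04], "grip": 0},
    {"rot": [0, 0, 0], "xyz": [-0.003, 0, 0.08], "grip": 0},
    {"rot": [0, 0, 0], "xyz": [-0.003, 0, 0.11], "grip": 0},
    {"rot": [0, 0, 0], "xyz": [-0.003, 0, 0.125], "grip": 0},
    {"rot": [0, 0, 0], "xyz": [-0.003, 0, 0.131], "grip": 0},
    {"rot": [0, 0, 0], "xyz": [-0.003, 0, 0.131], "grip": 0},
    {"rot": [0, 0, 0], "xyz": [-0.003, 0, 0.131], "grip": 0},
  ],
)

```text
clock: 2.68
tool_pos: [0.603, -0.2479, 0.0093]
eef_rot: [0.624, 0.781, 0.0, 0.001]
contact_force: [-0.2, -0.7, 0.4]
opening: 0.997
finger_force: 0.0
```

```bash
python3 - <<'E'
from h import *
s=r.snapshot("scene"); t=r.snapshot("top"); st=r.get_state(); print(st['tool_pos'],st['contact_force'],st['clock'])
a=cv2.resize(s[280:420,200:340],None,fx=4,fy=4,interpolation=cv2.INTER_CUBIC)
W=np.zeros((560,800,3),np.uint8); W[:,:560]=a; b=cv2.resize(t[160:260,380:500],None,fx=2,fy=2); W[:200,560:800]=b
cv2.imwrite("pics/c2.png",W[:,:,::-1])
E
```

```text
[ 0.603498   -0.24833765  0.0099421 ] [ 0.38538462 -0.37315345  0.449845  ] 2.7833
```

View pics/c2.png

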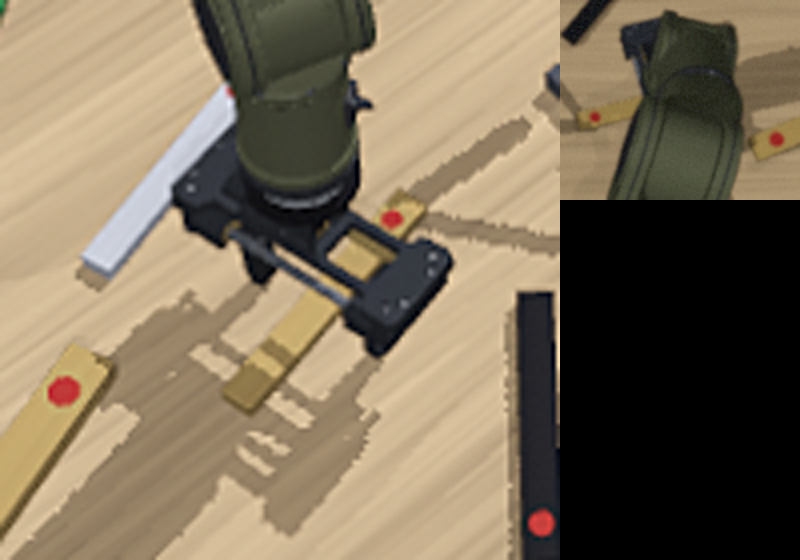

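The bar is straddled with its dot clear, at crop (392,217), which is scene pixel (298,334). The aluminium bar is well away. I'll go 5 mm lower and close.

>>> carry_out(
  plan=[
    {"rot": [0, 0, 0], "xyz": [0, 0, 0.005], "grip": 0},
    {"rot": [0, 0, 0], "xyz": [0, 0, 0.005], "grip": 255},
    {"rot": [0, 0, 0], "xyz": [0, 0, 0.005], "grip": 255},
    {"rot": [0, 0, 0], "xyz": [0, 0, 0.005], "grip": 255},
    {"rot": [0, 0, 0], "xyz": [0, 0, 0.005], "grip": 255},
    {"rot": [0, 0, 0], "xyz": [0, 0, 0.005], "grip": 255},
    {"rot": [0, 0, 0], "xyz": [0, 0, 0.005], "grip": 255},
    {"rot": [0, 0, 0], "xyz": [0, 0, 0.005], "grip": 255},
  ],
  squeeze=50,
)

```text
clock: 3.45
tool_pos: [0.602, -0.2478, 0.0027]
eef_rot: [0.624, 0.781, 0.0, -0.0]
contact_force: [0.5, 0.4, -0.1]
opening: 0.494
finger_force: 0.0
```

>>> carry_out(
  plan=[
    {"rot": [0, 0, 0], "xyz": [0, 0, 0], "grip": 255},
    {"rot": [0, 0, 0], "xyz": [0, 0, 0], "grip": 255},
    {"rot": [0, 0, 0], "xyz": [0, 0, 0], "grip": 255},
  ],
)

```text
clock: 3.7
tool_pos: [0.6009, -0.2481, 0.0026]
eef_rot: [0.624, 0.781, -0.001, -0.001]
contact_force: [-1.9, -0.7, 1.1]
opening: 0.288
finger_force: 50.0
```

>>> carry_out(
  plan=[
    {"rot": [0, 0, 0], "xyz": [0, 0, -0.015], "grip": 255},
    {"rot": [0, 0, 0], "xyz": [0, 0, -0.04], "grip": 255},
    {"rot": [0, 0, 0.05], "xyz": [0.015, 0.01, -0.07], "grip": 255},
    {"rot": [0, 0, 0.1], "xyz": [0.04, 0.025, -0.09], "grip": 255},
    {"rot": [0, 0, 0.15], "xyz": [0.07, 0.041, -0.09], "grip": 255},
    {"rot": [0, 0, 0.2], "xyz": [0.098, 0.056, -0.09], "grip": 255},
    {"rot": [0, 0, 0.26], "xyz": [0.118, 0.069, -0.09], "grip": 255},
    {"rot": [0, 0, 0.26], "xyz": [0.118, 0.069, -0.09], "grip": 255},
  ],
)

```text
clock: 4.37
tool_pos: [0.6455, -0.1062, 0.0927]
eef_rot: [0.718, 0.696, 0.004, -0.003]
contact_force: [0.6, 2.0, -6.8]
opening: 0.288
finger_force: 50.0
```

```bash
python3 - <<'E'
from h import *
np.set_printoptions(precision=4,suppress=True)
s=r.snapshot("scene"); t=r.snapshot("top"); st=r.get_state(); print(st['tool_pos'],st['eef_rot'],st['contact_force'],st['finger_force'],st['clock'])
D={}
for n,im in(("scene",s),("top",t)):
    D[n]=[(cen(c).round(1),cv2.contourArea(c)) for c in blobs(im,(0,130,60),(8,255,255),3)]; print(n,D[n])
a=cv2.resize(s[200:380,260:440],None,fx=2.5,fy=2.5,interpolation=cv2.INTER_CUBIC); b=cv2.resize(t[150:290,280:460],None,fx=1.9,fy=1.9,interpolation=cv2.INTER_CUBIC)
W=np.zeros((450,800,3),np.uint8); W[:,:450]=a; W[:266,455:797]=b; cv2.imwrite("pics/c3.png",W[:,:,::-1])
E
```

```text
[ 0.6431 -0.1146  0.0925] [ 0.7189  0.6951  0.0002 -0.001 ] [-0.5408 -1.5989 -6.5759] 49.9824857711792 4.4667
scene [(array([335.1, 410.5]), 23.0), (array([215.6, 377.1]), 33.5), (array([258.7, 302. ]), 5.0), (array([351.6, 300.6]), 12.0), (array([301.9, 254.9]), 10.0), (array([427.7, 224.4]), 809.0)]
top [(array([467.4, 322.1]), 10.5), (array([326.1, 300.1]), 13.5), (array([403.5, 277.9]), 5.5), (array([487.8, 229.2]), 26.5), (array([180.3, 238.8]), 1376.5), (array([346., 190.]), 14.0), (array([421.7, 132.2]), 20.0)]
```

View pics/c3.png

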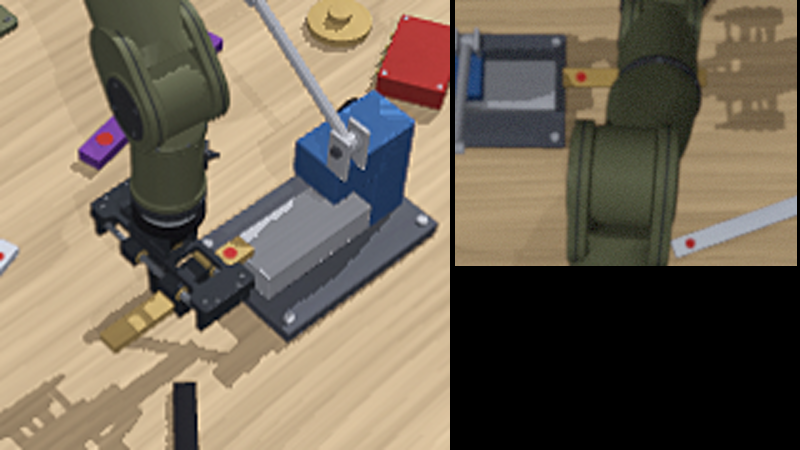

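```bash
python3 - <<'E'
from h import *
np.set_printoptions(precision=4,suppress=True)
d=tri([[351.6,300.6]],[[346,190]])[0]; print("dot",d)
st=r.get_state(); M=R.from_quat(st['eef_rot']); print("in tool",M.inv().apply(d[:3]-st['tool_pos']))
print(plane("top",[[346,190]],.104),plane("scene",[[351.6,300.6]],.104))
print("disc",tri([[310,243]],[[394,250]]))
for z in(.3,.4,.5): print(z,"left edge of wrist body from top",plane("top",[[339,245],[339,222],[339,280]],z))
# scene silhouette, right edge of wrist body
for z in(.3,.4,.5): print(z,"scene right edge",plane("scene",[[351,235]],z))
E
```

```text
dot [ 0.6478 -0.0228  0.1076  0.003 ]
in tool [ 0.0919  0.0016 -0.015 ]
[[ 0.6476 -0.024   0.104 ]] [[ 0.6466 -0.0195  0.104 ]]
disc [[ 0.4978 -0.095   0.2709  0.0909]]
0.3 left edge of wrist body from top [[ 0.4812 -0.0016  0.3   ]
 [ 0.5345 -0.0031  0.3   ]
 [ 0.4008  0.0006  0.3   ]]
0.4 left edge of wrist body from top [[ 0.4705 -0.0017  0.4   ]
 [ 0.5201 -0.003   0.4   ]
 [ 0.3958  0.0004  0.4   ]]
0.5 left edge of wrist body from top [[ 0.4599 -0.0017  0.5   ]
 [ 0.5057 -0.003   0.5   ]
 [ 0.3908  0.0002  0.5   ]]
0.3 scene right edge [[0.5993 0.0187 0.3   ]]
0.4 scene right edge [[ 0.6693 -0.0514  0.4   ]]
0.5 scene right edge [[ 0.7393 -0.1215  0.5   ]]
```

```bash
python3 - <<'E'
from h import *
np.set_printoptions(precision=4,suppress=True)
o,d=ray("scene",[[310,243],[300,243],[322,243],[310,225],[311,261],[348,250]])
for y in(-.115,-.1,-.05,0.): print(y,(o+d*((y-o[1])/d[:,1])[:,None]))
E
```

```text
-0.115 [[ 0.5947 -0.115   0.3613]
 [ 0.5554 -0.115   0.3314]
 [ 0.6387 -0.115   0.3948]
 [ 0.5979 -0.115   0.4239]
 [ 0.5951 -0.115   0.2972]
 [ 0.7248 -0.115   0.4383]]
-0.1 [[ 0.5762 -0.1     0.3366]
 [ 0.5359 -0.1     0.3059]
 [ 0.6214 -0.1     0.371 ]
 [ 0.5795 -0.1     0.4008]
 [ 0.5766 -0.1     0.2709]
 [ 0.7096 -0.1     0.4156]]
-0.05 [[ 0.5145 -0.05    0.2543]
 [ 0.4709 -0.05    0.2211]
 [ 0.5634 -0.05    0.2915]
 [ 0.518  -0.05    0.3238]
 [ 0.515  -0.05    0.1831]
 [ 0.659  -0.05    0.3398]]
0.0 [[0.4528 0.     0.1719]
 [0.4058 0.     0.1362]
 [0.5055 0.     0.212 ]
 [0.4566 0.     0.2468]
 [0.4533 0.     0.0954]
 [0.6084 0.     0.2641]]
```

>>> carry_out(
  plan=[
    {"rot": [0, 0, 0], "xyz": [0, -0.001, 0.015], "grip": 255},
    {"rot": [0, 0, 0], "xyz": [0.01, -0.001, 0.024], "grip": 255},
    {"rot": [0, 0, 0], "xyz": [0.035, -0.001, 0.024], "grip": 255},
    {"rot": [0, 0, 0], "xyz": [0.06, -0.001, 0.024], "grip": 255},
    {"rot": [0, 0, 0], "xyz": [0.08, -0.001, 0.024], "grip": 255},
    {"rot": [0, 0, 0], "xyz": [0.08, -0.001, 0.024], "grip": 255},
    {"rot": [0, 0, 0], "xyz": [0.08, -0.001, 0.024], "grip": 255},
  ],
)

```text
clock: 5.05
tool_pos: [0.6446, -0.0351, 0.0681]
eef_rot: [0.719, 0.695, -0.0, -0.001]
contact_force: [-0.2, -0.8, -7.4]
opening: 0.287
finger_force: 50.0
```

```bash
python3 - <<'E'
from h import *
np.set_printoptions(precision=4,suppress=True)
s=r.snapshot("scene"); t=r.snapshot("top"); st=r.get_state(); print(st['tool_pos'],st['eef_rot'],st['contact_force'],st['q'],st['clock'])
for n,im in(("scene",s),("top",t)):
    print(n,[(cen(c).round(1),cv2.contourArea(c)) for c in blobs(im,(0,130,60),(8,255,255),3)])
a=cv2.resize(s[170:350,270:450],None,fx=2.5,fy=2.5,interpolation=cv2.INTER_CUBIC); b=cv2.resize(t[150:290,220:400],None,fx=1.9,fy=1.9,interpolation=cv2.INTER_CUBIC)
W=np.zeros((450,800,3),np.uint8); W[:,:450]=a; W[:266,455:797]=b; cv2.imwrite("pics/c4.png",W[:,:,::-1])
E
```

```text
[ 0.6446 -0.0391  0.0684] [ 0.7208  0.6931 -0.0009  0.    ] [-0.1273 -0.3504 -7.0475] [-0.0507  0.9381  0.0736  1.6209 -0.1047  0.5877  0.0411] 5.15
scene [(array([335.1, 410.5]), 23.0), (array([215.6, 377.1]), 33.5), (array([258.7, 302. ]), 5.0), (array([301.7, 255. ]), 9.0), (array([427.7, 224.5]), 808.0)]
top [(array([467.4, 322.1]), 10.5), (array([403.6, 277.8]), 6.0), (array([487.8, 229.2]), 26.5), (array([180.4, 238.8]), 1381.0), (array([318.9, 192.6]), 10.5), (array([421.1, 133. ]), 20.0)]
```

View pics/c4.png

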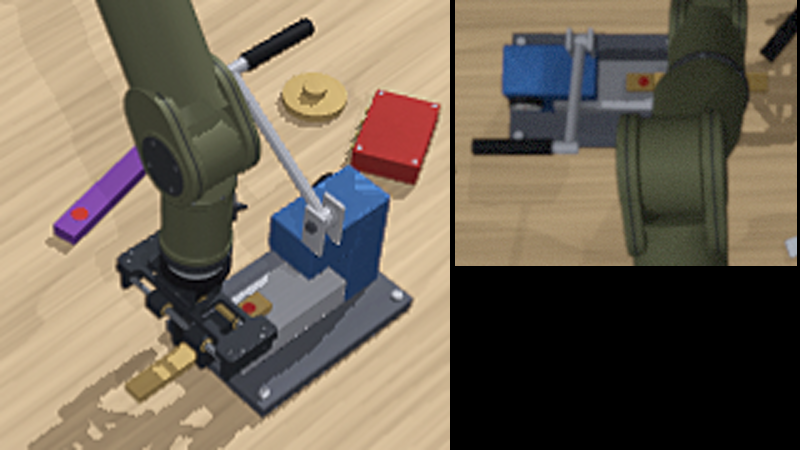

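```bash
cat >> h.py <<'E'
O=np.array([.6515,.1278]); A=np.radians(-2.2); TX=np.array([np.cos(A),np.sin(A)]); TY=np.array([-np.sin(A),np.cos(A)])
def T(p): d=np.array(p)[:2]-O; return np.array([d@TX,d@TY])
def yaw(q): m=R.from_quat(q).as_matrix(); return np.degrees(np.arctan2(m[1,0],m[0,0]))
E
python3 - <<'E'
from h import *
p=plane("top",[[318.9,192.6]],.081)[0]; print(p,T(p)*1e3); t=tri([[370,292.8]],[[318.9,192.6]])[0]; print(t,T(t)*1e3)
st=r.get_state(); print(T(st['tool_pos'])*1e3,yaw(st['eef_rot']))
E
```

```text
[0.6470995  0.04845495 0.081     ] [ -1.35137141 -79.45549141]
[0.64826037 0.04982931 0.08075809 0.00349047] [ -0.24411681 -78.03758109]
[  -0.44534242 -167.06623353] 87.75391453401231
```

>>> carry_out(
  plan=[
    {"rot": [0, 0, 0], "xyz": [0.015, 0, 0], "grip": 255},
    {"rot": [0, 0, 0], "xyz": [0.03, 0, 0], "grip": 255},
    {"rot": [0, 0, 0], "xyz": [0.03, 0, 0], "grip": 255},
  ],
)

```text
clock: 5.4
tool_pos: [0.6464, -0.0044, 0.0685]
eef_rot: [0.72, 0.694, 0.001, -0.001]
contact_force: [0.3, 3.0, -7.5]
opening: 0.287
finger_force: 50.0
```

```bash
python3 - <<'E'
from h import *
s=r.snapshot("scene"); t=r.snapshot("top"); st=r.get_state(); print(T(st['tool_pos'])*1e3,st['tool_pos'],st['contact_force'],st['clock'])
a=cv2.resize(s[130:310,280:410],None,fx=3.3,fy=3.3,interpolation=cv2.INTER_CUBIC); b=cv2.resize(t[160:310,260:380],None,fx=3,fy=3,interpolation=cv2.INTER_CUBIC)
W=np.zeros((594,800,3),np.uint8); W[:a.shape[0],:a.shape[1]]=a; W[:450,435:795]=b; cv2.imwrite("pics/c5.png",W[:,:,::-1])
E
```

```text
[-1.96336190e-02 -1.36165897e+02] [ 0.64625327 -0.00826478  0.06858731] [-0.71829833 -1.26813555 -6.79812834] 5.5
```

View pics/c5.png

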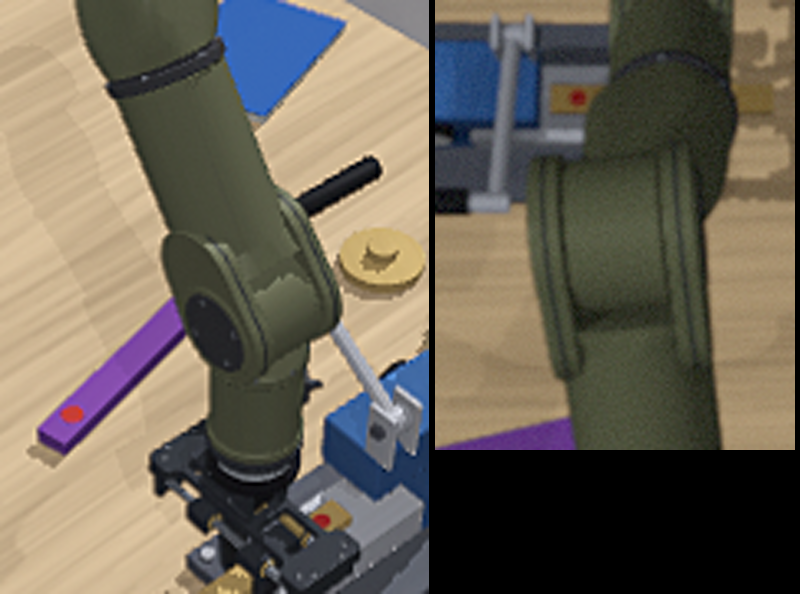

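The flanged body next to the lever in the top view is the elbow, which is high up. The wrist joint clears the lever, so I can insert straight in. First I'll refine the dot position.

```bash
python3 - <<'E'
from h import *
np.set_printoptions(precision=4,suppress=True)
s=r.snapshot("scene"); t=r.snapshot("top"); st=r.get_state(); print("tcp",T(st['tool_pos'])*1e3,st['tool_pos'],yaw(st['eef_rot']))
C={}
for n,im,(u,v) in(("scene",s,(378,287)),("top",t,(307,192))):
    m=np.full_like(im,128); m[v-9:v+10,u-9:u+10]=im[v-9:v+10,u-9:u+10]
    C[n]=cen(max(blobs(m,(0,140,40),(9,255,255),2)+blobs(m,(172,140,40),(180,255,255),2),key=cv2.contourArea)); print(n,C[n])
p=tri([C["scene"]],[C["top"]])[0]; print(p,T(p)*1e3)
for n in C: p=plane(n,[C[n]],.081)[0]; print(n,p,T(p)*1e3)
E
```

```text
tcp [   0.0043 -137.9901] [ 0.6462 -0.0101  0.0687] 87.69388089439201
scene [376.25   288.4583]
top [308.8272 192.1358]
[0.6496 0.0758 0.0802 0.0008] [  0.0925 -52.041 ]
scene [0.6503 0.0756 0.081 ] [  0.7673 -52.1862]
top [0.6492 0.0754 0.081 ] [ -0.3193 -52.4163]
```

>>> carry_out(
  plan=[
    {"rot": [0, 0, 0], "xyz": [0.015, 0, 0], "grip": 255},
    {"rot": [0, 0, 0], "xyz": [0.032, 0, 0], "grip": 255},
    {"rot": [0, 0, 0], "xyz": [0.045, 0, 0], "grip": 255},
    {"rot": [0, 0, 0], "xyz": [0.05, 0, 0], "grip": 255},
    {"rot": [0, 0, 0], "xyz": [0.05, 0, 0.003], "grip": 255},
    {"rot": [0, 0, 0], "xyz": [0.05, 0, 0.005], "grip": 255},
    {"rot": [0, 0, 0], "xyz": [0.05, 0, 0.005], "grip": 255},
  ],
)

```text
clock: 6.18
tool_pos: [0.6479, 0.0404, 0.0631]
eef_rot: [0.721, 0.693, -0.001, 0.0]
contact_force: [-1.0, 0.3, -8.2]
opening: 0.288
finger_force: 50.0
```

```bash
python3 - <<'E'
from h import *
np.set_printoptions(precision=4,suppress=True)
s=r.snapshot("scene"); t=r.snapshot("top"); st=r.get_state(); print("tcp",T(st['tool_pos'])*1e3,st['tool_pos'],yaw(st['eef_rot']),st['contact_force'],st['clock'])
a=cv2.resize(s[170:350,270:450],None,fx=2.5,fy=2.5,interpolation=cv2.INTER_CUBIC); b=cv2.resize(t[150:260,240:400],None,fx=2.1,fy=2.1,interpolation=cv2.INTER_CUBIC)
W=np.zeros((450,800,3),np.uint8); W[:,:450]=a; W[:231,455:791]=b; cv2.imwrite("pics/c6.png",W[:,:,::-1])
E
```

```text
tcp [ -0.0055 -87.3652] [0.6481 0.0405 0.0635] 87.71646110504966 [ 0.576   0.1353 -6.5573] 6.2833
```

View pics/c6.png

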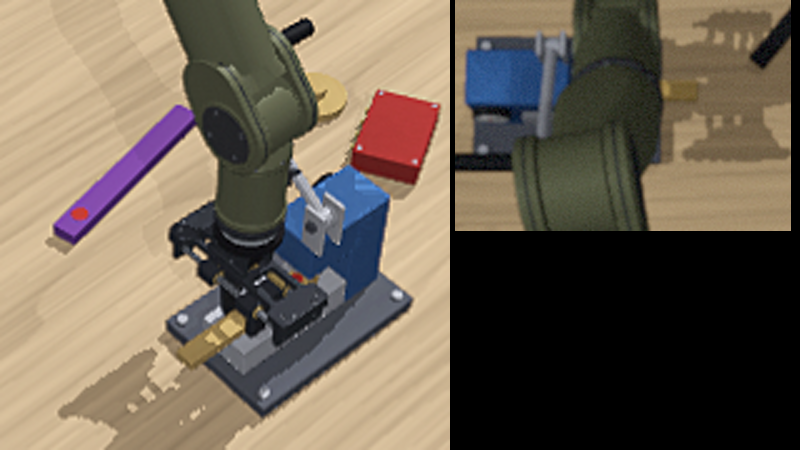

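>>> carry_out(
  plan=[
    {"rot": [0, 0, 0], "xyz": [0, 0, 0.001], "grip": 255},
    {"rot": [0, 0, 0], "xyz": [0, 0, 0.002], "grip": 255},
    {"rot": [0, 0, 0], "xyz": [0, 0, 0.002], "grip": 255},
  ],
)

```text
clock: 6.53
tool_pos: [0.6485, 0.041, 0.0626]
eef_rot: [0.721, 0.693, -0.0, 0.001]
contact_force: [-1.5, -1.8, 1.2]
opening: 0.291
finger_force: 50.0
```

```bash
python3 - <<'E'
from h import *
np.set_printoptions(precision=4,suppress=True)
s=r.snapshot("scene"); t=r.snapshot("top"); st=r.get_state(); print("tcp",T(st['tool_pos'])*1e3,st['tool_pos'],st['contact_force'])
p=plane("top",[[355.2,192.9]],.075)[0]; print("rear est",T(p)*1e3, "dot",T(p)[1]*1e3+175)
g=cv2.cvtColor(t,cv2.COLOR_RGB2HSV); print("sat row",g[191:195,345:366,1].mean(0).round())
m=np.full_like(s,128); m[270:292,378:400]=s[270:292,378:400]
print([(cen(c),cv2.contourArea(c),cv2.boundingRect(c)) for c in blobs(m,(0,120,40),(9,255,255),2)+blobs(m,(172,120,40),(180,255,255),2)])
E
```

```text
tcp [  0.4308 -86.8088] [0.6486 0.041  0.0626] [-2.9154 -3.0537  2.4844]
rear est [  -0.047  -176.8139] dot -1.8138556609976035
sat row [140. 143. 140. 144. 138. 144. 141. 138. 142. 134. 116.  96.  93.  96.
  98.  93.  97.  97.  95.  96.  98.]
[(array([388.8889, 280.2778]), 3.0, (387, 279, 4, 4))]
```

The bar has touched down with the dot at about 0 to -2 mm. Now I'll release and rise.

>>> carry_out(
  plan=[
    {"rot": [0, 0, 0], "xyz": [0, 0, 0], "grip": 0},
    {"rot": [0, 0, 0], "xyz": [0, 0, 0], "grip": 0},
    {"rot": [0, 0, 0], "xyz": [0, 0, 0], "grip": 0},
    {"rot": [0, 0, 0], "xyz": [0, 0, 0], "grip": 0},
    {"rot": [0, 0, 0], "xyz": [0, 0, -0.01], "grip": 0},
    {"rot": [0, 0, 0], "xyz": [0, 0, -0.04], "grip": 0},
    {"rot": [0, 0, 0], "xyz": [0, 0, -0.08], "grip": 0},
    {"rot": [0, 0, 0], "xyz": [0, 0, -0.12], "grip": 0},
  ],
)

```text
clock: 7.3
tool_pos: [0.6477, 0.0426, 0.183]
eef_rot: [0.72, 0.694, -0.001, -0.001]
contact_force: [1.4, -0.2, 1.1]
opening: 0.872
finger_force: 0.0
```

>>> carry_out(
  plan=[
    {"rot": [0, 0, 0], "xyz": [0, 0, -0.04], "grip": 0},
    {"rot": [0, 0, 0], "xyz": [0, 0, -0.08], "grip": 0},
    {"rot": [0, 0, 0], "xyz": [0, 0, -0.12], "grip": 0},
    {"rot": [0, 0, 0], "xyz": [0, 0, -0.16], "grip": 0},
    {"rot": [0, 0, 0], "xyz": [0, 0, -0.2], "grip": 0},
    {"rot": [0, 0, 0], "xyz": [0, 0, -0.2], "grip": 0},
  ],
)

```text
clock: 7.8
tool_pos: [0.6521, 0.0423, 0.3919]
eef_rot: [0.72, 0.693, 0.007, 0.005]
contact_force: [0.5, -0.8, 1.2]
opening: 1.001
finger_force: 0.0
```

```bash
python3 - <<'E'
from h import *
np.set_printoptions(precision=4,suppress=True)
s=r.snapshot("scene"); t=r.snapshot("top"); st=r.get_state(); print("tcp",T(st['tool_pos'])*1e3,st['tool_pos'],st['eef_rot'],yaw(st['eef_rot']),st['contact_force'],st['opening'],st['clock'])
cv2.imwrite("pics/s7.png",s[:,:,::-1]); cv2.imwrite("pics/t7.png",t[:,:,::-1])
g=cv2.cvtColor(t,cv2.COLOR_RGB2HSV); print("sat row",g[191:195,345:366,1].mean(0).round()); print("sat col",g[183:203,350:354,1].mean(1).round())
m=np.full_like(s,128); m[270:292,378:400]=s[270:292,378:400]
print([(cen(c),cv2.contourArea(c),cv2.boundingRect(c)) for c in blobs(m,(0,120,40),(9,255,255),2)])
E
```

```text
tcp [  0.8867 -85.3352] [0.6491 0.0425 0.3845] [0.7203 0.6936 0.0022 0.0015] 87.83473316774192 [-0.8086 -0.6091 -0.1003] 0.9971421892131969 7.9
sat row [141. 140. 136. 141. 135. 140. 136. 135. 132. 132. 121.  94.  96.  96.
  92.  91.  95.  95.  94.  93.  95.]
sat col [ 92.  92.  91.  90.  95. 119. 133. 136. 133. 133. 138. 138. 140. 140.
 134. 106.  96.  94.  95.  90.]
[(array([387.9206, 280.9683]), 10.5, (386, 279, 5, 5))]
```

```bash
python3 - <<'E'
from h import *
np.set_printoptions(precision=4,suppress=True)
p=plane("scene",[[387.92,280.97]],.074)[0]; print("dot scene",T(p)*1e3)
p=plane("top",[[355.3,192.6]],.074)[0]; print("rear top",T(p)*1e3)
s=cv2.imread("pics/s7.png"); t=cv2.imread("pics/t7.png")
a=cv2.resize(s[240:320,330:420],None,fx=5,fy=5,interpolation=cv2.INTER_CUBIC); b=cv2.resize(t[160:240,230:370],None,fx=2.4,fy=2.4,interpolation=cv2.INTER_CUBIC)
W=np.zeros((400,800,3),np.uint8); W[:,:450]=a; W[:192,455:791]=b; cv2.imwrite("pics/c7.png",W)
E
```

```text
dot scene [-1.4493 -2.8135]
rear top [   0.9689 -177.0979]
```

View pics/c7.png

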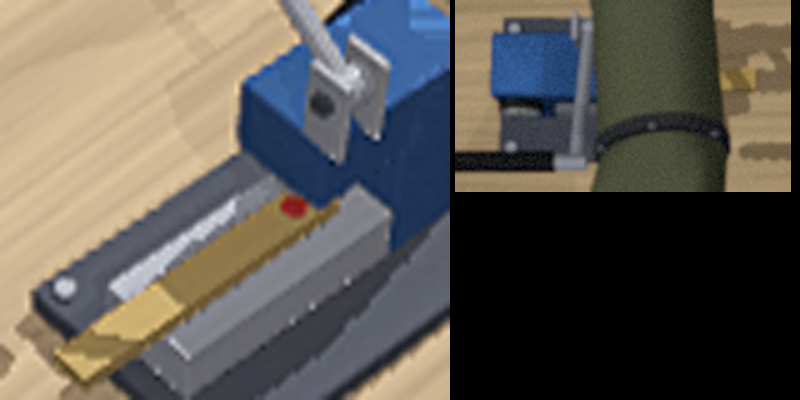

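The bar lies flat and level on the bed. The dot is at crop (294,206), scene (388.8,281.2), just at the head's edge and within about 2 mm of the axis. Next is the handle.

>>> carry_out(
  plan=[
    {"rot": [0, 0, 0], "xyz": [0.031, -0.025, 0], "grip": 0},
    {"rot": [0, 0, 0], "xyz": [0.062, -0.05, 0], "grip": 0},
    {"rot": [0, 0, 0], "xyz": [0.094, -0.075, 0], "grip": 0},
    {"rot": [0, 0, 0], "xyz": [0.126, -0.1, 0], "grip": 0},
    {"rot": [0, 0, 0], "xyz": [0.157, -0.1265, 0.005], "grip": 0},
    {"rot": [0, 0, 0], "xyz": [0.157, -0.1265, 0.01], "grip": 0},
    {"rot": [0, 0, 0], "xyz": [0.157, -0.1265, 0.01], "grip": 0},
  ],
)

```text
clock: 8.48
tool_pos: [0.5248, 0.2066, 0.3696]
eef_rot: [0.718, 0.696, -0.002, -0.002]
contact_force: [0.1, -0.9, -0.3]
opening: 1.001
finger_force: 0.0
```

```bash
python3 - <<'E'
from h import *
np.set_printoptions(precision=4,suppress=True)
s=r.snapshot("scene"); t=r.snapshot("top"); st=r.get_state(); print("tcp",T(st['tool_pos'])*1e3,st['tool_pos'],st['eef_rot'],yaw(st['eef_rot']),st['contact_force'],st['q'],st['clock'])
cv2.imwrite("pics/s8.png",s[:,:,::-1])
g=np.array([-.1256,.072]); w=O+TX*g[0]+TY*g[1]; d=np.array([*w,.2905])-st['tool_pos']; print("to handle in tool axes",R.from_quat(st['eef_rot']).inv().apply(d))
E
```

```text
tcp [-126.5263   70.3219] [0.5278 0.2029 0.3708] [ 0.7207  0.6933 -0.0012  0.0001] 87.77689052476117 [ 0.3387  0.257  -0.4634] [-0.5408  0.4734  0.1506  1.564  -0.0752  1.1122 -0.4119] 8.5833
to handle in tool axes [0.0018 0.001  0.0803]
```

>>> carry_out(
  plan=[
    {"rot": [0, 0, 0], "xyz": [0.002, 0.001, 0.03], "grip": 0},
    {"rot": [0, 0, 0], "xyz": [0.002, 0.001, 0.055], "grip": 0},
    {"rot": [0, 0, 0], "xyz": [0.002, 0.001, 0.072], "grip": 0},
    {"rot": [0, 0, 0], "xyz": [0.002, 0.001, 0.08], "grip": 60},
    {"rot": [0, 0, 0], "xyz": [0.002, 0.001, 0.08], "grip": 120},
    {"rot": [0, 0, 0], "xyz": [0.002, 0.001, 0.08], "grip": 140},
    {"rot": [0, 0, 0], "xyz": [0.002, 0.001, 0.08], "grip": 140},
  ],
  squeeze=20,
)

```text
clock: 9.17
tool_pos: [0.5302, 0.2056, 0.2929]
eef_rot: [0.721, 0.693, 0.001, 0.001]
contact_force: [-0.6, -0.9, 0.7]
opening: 0.721
finger_force: 0.0
```

>>> carry_out(
  plan=[
    {"rot": [0, 0, 0], "xyz": [0, 0, 0], "grip": 180},
    {"rot": [0, 0, 0], "xyz": [0, 0, 0], "grip": 220},
    {"rot": [0, 0, 0], "xyz": [0, 0, 0], "grip": 255},
    {"rot": [0, 0, 0], "xyz": [0, 0, 0], "grip": 255},
    {"rot": [0, 0, 0], "xyz": [0, 0, 0], "grip": 255},
    {"rot": [0, 0, 0], "xyz": [0, 0, 0], "grip": 255},
    {"rot": [0, 0, 0], "xyz": [0, 0, 0], "grip": 255},
  ],
  squeeze=20,
)

```text
clock: 9.75
tool_pos: [0.5272, 0.2062, 0.2916]
eef_rot: [0.72, 0.694, -0.001, -0.001]
contact_force: [-5.8, -0.6, 4.0]
opening: 0.24
finger_force: 19.9
```

```bash
cat > lev.py <<'E'
from h import *
def pose(th,ph):   # TCP (tester x,z) with the handle at the grasp point, lever angle th, tool tilt ph (tip to +x)
    a=np.radians(35)-th; return np.array([.03-.19*np.cos(a)+.019*np.sin(ph), .2+.19*np.sin(a)-.019*np.cos(ph)])
def rows(seq):     # seq: (th,ph) from start; shift in the tool axes of the first pose (tool x = tester y, tool y = tester x tilted, tool z)
    p0=pose(*seq[0]); f=seq[0][1]; ty=np.array([np.cos(f),np.sin(f)]); tz=np.array([np.sin(f),-np.cos(f)])
    return [[round(-(ph-f),3)]+[round(float(v),4) for v in ((pose(th,ph)-p0)@ty,(pose(th,ph)-p0)@tz)] for th,ph in seq[1:]]
E
python3 - <<'E'
from lev import *
np.set_printoptions(precision=4,suppress=True)
st=r.get_state(); print("tcp",T(st['tool_pos'])*1e3,st['tool_pos'],st['contact_force'],st['opening'],st['finger_force'],st['clock'])
print(pose(0,0))
k=.5/.9
L=lambda a,b,n:[(t,k*t) for t in np.linspace(a,b,n+1)]
for a,b in((0,.3),(.3,.6),(.6,.9)): print(a,b,rows(L(a,b,8)))
E
```

```text
tcp [-127.2568   73.5404] [0.5272 0.2062 0.2916] [-5.7705 -0.5886  4.0463] 0.2395933901979513 19.927450865507126 9.75
[-0.1256  0.29  ]
0 0.3 [[np.float64(-0.021), -0.0036, 0.0059], [np.float64(-0.042), -0.0069, 0.012], [np.float64(-0.062), -0.0101, 0.0181], [np.float64(-0.083), -0.013, 0.0244], [np.float64(-0.104), -0.0156, 0.0308], [np.float64(-0.125), -0.018, 0.0373], [np.float64(-0.146), -0.0202, 0.0439], [np.float64(-0.167), -0.0221, 0.0506]]
0.3 0.6 [[np.float64(-0.021), -0.0028, 0.0064], [np.float64(-0.042), -0.0053, 0.0129], [np.float64(-0.062), -0.0075, 0.0195], [np.float64(-0.083), -0.0096, 0.0261], [np.float64(-0.104), -0.0113, 0.0329], [np.float64(-0.125), -0.0129, 0.0397], [np.float64(-0.146), -0.0141, 0.0466], [np.float64(-0.167), -0.0151, 0.0535]]
0.6 0.9 [[np.float64(-0.021), -0.0019, 0.0067], [np.float64(-0.042), -0.0035, 0.0136], [np.float64(-0.063), -0.0049, 0.0204], [np.float64(-0.083), -0.006, 0.0274], [np.float64(-0.104), -0.0068, 0.0344], [np.float64(-0.125), -0.0074, 0.0414], [np.float64(-0.146), -0.0077, 0.0484], [np.float64(-0.167), -0.0078, 0.0555]]
```

>>> carry_out(
  plan=[
    {"rot": [0, 0, 0], "xyz": [0, 0, 0], "grip": 255},
    {"rot": [-0.021, 0, 0], "xyz": [0, -0.0036, 0.006], "grip": 255},
    {"rot": [-0.042, 0, 0], "xyz": [0, -0.007, 0.012], "grip": 255},
    {"rot": [-0.062, 0, 0], "xyz": [0, -0.01, 0.018], "grip": 255},
    {"rot": [-0.083, 0, 0], "xyz": [0, -0.013, 0.0245], "grip": 255},
    {"rot": [-0.104, 0, 0], "xyz": [0, -0.0155, 0.031], "grip": 255},
    {"rot": [-0.135, 0, 0], "xyz": [0, -0.019, 0.0405], "grip": 255},
    {"rot": [-0.167, 0, 0], "xyz": [0, -0.022, 0.0505], "grip": 255},
  ],
  squeeze=55,
)

```text
clock: 10.42
tool_pos: [0.5058, 0.2071, 0.2424]
eef_rot: [0.718, 0.691, 0.059, 0.06]
contact_force: [-6.7, -2.7, 11.2]
opening: 0.225
finger_force: 54.1
```

```bash
cat > chk.py <<'E'
from lev import *
np.set_printoptions(precision=4,suppress=True)
st=r.get_state(); m=R.from_quat(st['eef_rot']).as_matrix(); z=m[:,2]; p=st['tool_pos']-.019*z; t=T(p)
print("grasp pt tester",t*1e3,p[2],"tilt",np.arctan2(z[:2]@TX,-z[2]),"lever~",np.radians(35)-np.arctan2(p[2]-.2,.03-t[0]),"rad",np.hypot(p[2]-.2,.03-t[0]),st['contact_force'],st['moment'],st['opening'],st['finger_force'],st['clock'],st['q'])
E
python3 chk.py
```

```text
grasp pt tester [-151.8382   73.6496] 0.2611242810727671 tilt 0.16775275275964124 lever~ 0.2865849630493471 rad 0.19183668418797103 [-6.7185 -2.6972 11.2454] [-0.4869  0.4768 -0.0259] 0.22477403072904434 54.13484841585159 10.4167 [-0.6468  0.5322  0.1884  1.9568 -0.0245  0.5145 -0.5078]
```

```bash
python3 - <<'E'
from lev import *
from scipy.optimize import least_squares, fsolve
# (radius, z, q2, q4, tilt in radial direction)
S=[(.624,.238,.690,1.566,0),(.6457,.0684,.938,1.621,0),(.5655,.3708,.4734,1.564,0),(.5466,.2424,.5322,1.9568,.155)]
def fk(x,q2,q4,f): a,b,c,h,t=x; s=q2+q4; return np.array([c+a*np.sin(q2)+b*np.sin(s)+t*np.sin(f), h+a*np.cos(q2)+b*np.cos(s)-t*np.cos(f)])
f=lambda x:np.concatenate([fk(x,q2,q4,p)-(rr,z) for rr,z,q2,q4,p in S]+[[.02*(x[4]-.3),.02*(x[2])]])
x=least_squares(f,[.45,.4,0,.3,.3]).x; print(x,np.abs(f(x)).max())
for th in(.3,.6,.9):
    for ph in(-.2,0,.1,.2,.3):
        p=pose(th,ph); w=O+TX*p[0]+TY*.0735; rr=np.hypot(*w)
        q=fsolve(lambda q:fk(x,q[0],q[1],ph)-(rr,p[1]),[.6,1.8]); print(th,ph,"q2,q4,q6",q.round(2),round(np.pi-q.sum()-ph,2))
E
```

```text
[ 0.56863885  0.34236603 -0.00128307  0.35199147  0.33368418] 0.0022079972134189663
0.3 -0.2 q2,q4,q6 [0.67 1.63] 1.03
0.3 0 q2,q4,q6 [0.59 1.81] 0.74
0.3 0.1 q2,q4,q6 [0.55 1.91] 0.58
0.3 0.2 q2,q4,q6 [0.52 2.  ] 0.42
0.3 0.3 q2,q4,q6 [0.5  2.09] 0.25
0.6 -0.2 q2,q4,q6 [0.74 1.71] 0.89
0.6 0 q2,q4,q6 [0.66 1.9 ] 0.59
0.6 0.1 q2,q4,q6 [0.63 1.99] 0.42
0.6 0.2 q2,q4,q6 [0.61 2.08] 0.25
0.6 0.3 q2,q4,q6 [0.6  2.17] 0.07
0.9 -0.2 q2,q4,q6 [0.82 1.73] 0.79
0.9 0 q2,q4,q6 [0.76 1.92] 0.47
0.9 0.1 q2,q4,q6 [0.73 2.01] 0.3
0.9 0.2 q2,q4,q6 [0.72 2.1 ] 0.12
0.9 0.3 q2,q4,q6 [0.72 2.2 ] -0.07
```

```bash
python3 - <<'E'
from lev import *
for a,b in((.3,.6),(.6,.9),(.9,.94)): print(a,b,[[float(v) for v in q[1:]] for q in rows([(t,.167) for t in np.linspace(a,b,9)])])
E
```

```text
0.3 0.6 [[-0.0032, 0.0064], [-0.0061, 0.0129], [-0.0087, 0.0195], [-0.0112, 0.0262], [-0.0133, 0.033], [-0.0152, 0.0398], [-0.0169, 0.0468], [-0.0183, 0.0538]]
0.6 0.9 [[-0.0011, 0.007], [-0.002, 0.0141], [-0.0026, 0.0212], [-0.0029, 0.0283], [-0.003, 0.0354], [-0.0028, 0.0426], [-0.0023, 0.0497], [-0.0016, 0.0568]]
0.9 0.94 [[0.0001, 0.0009], [0.0002, 0.0019], [0.0004, 0.0028], [0.0005, 0.0038], [0.0006, 0.0047], [0.0008, 0.0056], [0.0009, 0.0066], [0.0011, 0.0075]]
```

>>> carry_out(
  plan=[
    {"rot": [0, 0, 0], "xyz": [0, -0.003, 0.0065], "grip": 255},
    {"rot": [0, 0, 0], "xyz": [0, -0.006, 0.013], "grip": 255},
    {"rot": [0, 0, 0], "xyz": [0, -0.0087, 0.0195], "grip": 255},
    {"rot": [0, 0, 0], "xyz": [0, -0.011, 0.026], "grip": 255},
    {"rot": [0, 0, 0], "xyz": [0, -0.0133, 0.033], "grip": 255},
    {"rot": [0, 0, 0], "xyz": [0, -0.015, 0.04], "grip": 255},
    {"rot": [0, 0, 0], "xyz": [0, -0.017, 0.047], "grip": 255},
    {"rot": [0, 0, 0], "xyz": [0, -0.0183, 0.054], "grip": 255},
  ],
)

```text
clock: 11.08
tool_pos: [0.4966, 0.2075, 0.1854]
eef_rot: [0.717, 0.692, 0.058, 0.059]
contact_force: [-9.4, -0.6, 13.2]
opening: 0.222
finger_force: 53.1
```

```bash
python3 chk.py
```

```text
grasp pt tester [-161.0081   73.6742] 0.20416639293891534 tilt 0.1656747573715241 lever~ 0.589056051534612 rad 0.1910535824118978 [-9.4221 -0.5585 13.2447] [-0.1959  1.0839  0.0133] 0.2215708126079 53.056816910393536 11.0833 [-0.6425  0.6169  0.17    2.0374 -0.0359  0.3522 -0.5143]
```

>>> carry_out(
  plan=[
    {"rot": [0, 0, 0], "xyz": [0, -0.001, 0.007], "grip": 255},
    {"rot": [0, 0, 0], "xyz": [0, -0.002, 0.014], "grip": 255},
    {"rot": [0, 0, 0], "xyz": [0, -0.0026, 0.021], "grip": 255},
    {"rot": [0, 0, 0], "xyz": [0, -0.003, 0.028], "grip": 255},
    {"rot": [0, 0, 0], "xyz": [0, -0.003, 0.0355], "grip": 255},
    {"rot": [0, 0, 0], "xyz": [0, -0.0028, 0.0425], "grip": 255},
    {"rot": [0, 0, 0], "xyz": [0, -0.0023, 0.05], "grip": 255},
    {"rot": [0, 0, 0], "xyz": [0, -0.0016, 0.057], "grip": 255},
  ],
)

```text
clock: 11.75
tool_pos: [0.5029, 0.2072, 0.1284]
eef_rot: [0.717, 0.692, 0.056, 0.059]
contact_force: [-11.8, -0.2, 13.9]
opening: 0.211
finger_force: 53.0
```

```bash
python3 chk.py; python3 - <<'E'
from h import *
s=r.snapshot("scene"); cv2.imwrite("pics/s9.png",s[:,:,::-1]); cv2.imwrite("pics/t9.png",r.snapshot("top")[:,:,::-1])
E
```

```text
grasp pt tester [-154.5693   73.6255] 0.14714667041836083 tilt 0.16244924687800627 lever~ 0.8897620648094577 rad 0.1919877868356132 [-11.7634  -0.1641  13.9418] [0.0002 1.4324 0.0373] 0.21134137435304592 53.02844550402369 11.75 [-0.6158  0.7248  0.1433  2.0608 -0.0432  0.2228 -0.5093]
```

>>> carry_out(
  plan=[
    {"rot": [0, 0, 0], "xyz": [0, 0, 0.002], "grip": 255},
    {"rot": [0, 0, 0], "xyz": [0, 0, 0.005], "grip": 255},
    {"rot": [0, 0, 0], "xyz": [0, 0, 0.005], "grip": 255},
    {"rot": [0, 0, 0], "xyz": [0, 0, 0.005], "grip": 255},
  ],
)

```text
clock: 12.18
tool_pos: [0.5041, 0.2072, 0.1237]
eef_rot: [0.717, 0.692, 0.056, 0.059]
contact_force: [-8.9, 0.4, 11.2]
opening: 0.21
finger_force: 53.3
```

```bash
python3 chk.py; python3 - <<'E'
from h import *
s=r.snapshot("scene"); t=r.snapshot("top")
a=cv2.resize(s[130:320,300:450],None,fx=3,fy=3,interpolation=cv2.INTER_CUBIC); b=cv2.resize(t[150:270,230:340],None,fx=3,fy=3,interpolation=cv2.INTER_CUBIC)
W=np.zeros((570,800,3),np.uint8); W[:,:450]=a; W[:360,460:790]=b; cv2.imwrite("pics/c8.png",W[:,:,::-1])
E
```

```text
grasp pt tester [-153.3889   73.6465] 0.14241709854072354 tilt 0.16303734449342183 lever~ 0.9151100647468633 rad 0.1922167408812476 [-8.9199  0.4147 11.2497] [-0.0404  1.3623  0.0437] 0.2101921382900009 53.33411565050483 12.1833 [-0.6135  0.7343  0.1416  2.061  -0.0435  0.2125 -0.5089]
```

View pics/c8.png

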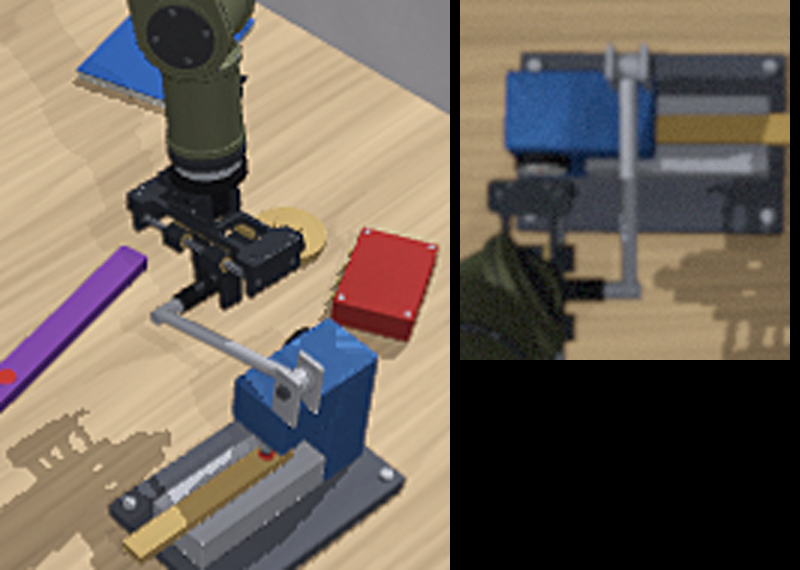

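The picture shows the lever swung down, with the hub at scene (354,234) and top (287,247). The bar is still in place with its dot under the head. I'll check the lever angle by triangulating.

```bash
python3 - <<'E'
from h import *
np.set_printoptions(precision=4,suppress=True)
p=tri([[354,234.3]],[[286.7,246.7]])[0]; t=T(p); print(p,t*1e3,"lever",np.radians(35)-np.arctan2(p[2]-.2,.03-t[0]),np.hypot(p[2]-.2,.03-t[0]))
for a in(.75,.8,.84,.9):   # predicted hub pixels at ty=-3mm
    b=np.radians(35)-a; w=O+TX*(.03-.19*np.cos(b))+TY*-.003; P3=np.array([*w,.2+.19*np.sin(b)])
    for n in("scene","top"):
        c=P[n]; Rw=R.from_quat(c['attitude']).inv(); K=np.array([[c['fx'],0,c['cx']],[0,c['fy'],c['cy']],[0,0,1]])
        print(a,n,cv2.projectPoints(P3[None],Rw.as_rotvec(),-Rw.apply(c['position']),K,c['distortion'])[0].ravel())
E
```

```text
[0.4971 0.1323 0.1491 0.0017] [-154.475    -1.4738] lever 0.8800655598927973 0.19136734966383728
0.75 scene [352.6754 228.0168]
0.75 top [286.1593 246.9612]
0.8 scene [352.9617 230.5642]
0.8 top [286.497  246.7303]
0.84 scene [353.2657 232.635 ]
0.84 top [286.7648 246.413 ]
0.9 scene [353.8446 235.7897]
0.9 top [287.1615 245.7212]
```

>>> carry_out(
  plan=[
    {"rot": [0, 0, 0], "xyz": [0, 0.0005, 0.002], "grip": 255},
    {"rot": [0, 0, 0], "xyz": [0, 0.001, 0.004], "grip": 255},
    {"rot": [0, 0, 0], "xyz": [0, 0.001, 0.006], "grip": 255},
    {"rot": [0, 0, 0], "xyz": [0, 0.001, 0.006], "grip": 255},
  ],
)

```text
clock: 12.62
tool_pos: [0.5052, 0.2071, 0.1199]
eef_rot: [0.717, 0.692, 0.056, 0.058]
contact_force: [-18.0, -0.8, 36.5]
opening: 0.214
finger_force: 52.1
```

```bash
python3 chk.py
```

```text
grasp pt tester [-152.3318   73.6597] 0.13869611202755894 tilt 0.16256560819666777 lever~ 0.9352129634925017 rad 0.19236177664545553 [-17.9638  -0.7956  36.4607] [-0.1552  2.4992 -0.0105] 0.21366483734084 52.069185599684715 12.6167 [-0.61    0.7418  0.1387  2.0601 -0.0438  0.2057 -0.5079]
```

>>> carry_out(
  plan=[
    {"rot": [0, 0, 0], "xyz": [0, 0, 0], "grip": 255},
    {"rot": [0, 0, 0], "xyz": [0, 0, 0], "grip": 255},
    {"rot": [0, 0, 0], "xyz": [0, 0, 0], "grip": 255},
    {"rot": [0, 0, 0], "xyz": [0, 0, 0], "grip": 255},
    {"rot": [0, 0, 0], "xyz": [0, 0, 0], "grip": 255},
    {"rot": [0, 0, 0], "xyz": [0, 0, 0], "grip": 255},
    {"rot": [0, 0, 0], "xyz": [0, 0, 0], "grip": 255},
    {"rot": [0, 0, 0], "xyz": [0, 0, 0], "grip": 255},
  ],
)

```text
clock: 13.28
tool_pos: [0.5051, 0.2071, 0.12]
eef_rot: [0.717, 0.692, 0.056, 0.058]
contact_force: [-16.4, -0.6, 34.9]
opening: 0.207
finger_force: 52.1
```

>>> carry_out(
  plan=[
    {"rot": [0, 0, 0], "xyz": [0, 0, 0], "grip": 255},
    {"rot": [0, 0, 0], "xyz": [0, 0, 0], "grip": 255},
    {"rot": [0, 0, 0], "xyz": [0, 0, 0], "grip": 255},
    {"rot": [0, 0, 0], "xyz": [0, 0, 0], "grip": 255},
    {"rot": [0, 0, 0], "xyz": [0, 0, 0], "grip": 255},
    {"rot": [0, 0, 0], "xyz": [0, 0, 0], "grip": 255},
  ],
)

```text
clock: 13.78
tool_pos: [0.5051, 0.2071, 0.12]
eef_rot: [0.717, 0.692, 0.056, 0.058]
contact_force: [-17.3, -0.5, 35.2]
opening: 0.207
finger_force: 52.1
```

```bash
python3 chk.py; python3 - <<'E'
from lev import *
ty=np.array([np.cos(.167),np.sin(.167)]); tz=np.array([np.sin(.167),-np.cos(.167)])
off=lambda t:(.001*ty+.011*tz)*np.clip((t-.65)/.25,0,1)+.004*tz*np.clip((.9-t)/.25,0,1)
for a,b in((.9,.7),(.7,.45),(.45,.2),(.2,0)):
    P0=pose(a,.167)+off(a); print(a,b,[[round(float((pose(t,.167)+off(t)-P0)@v),4) for v in(ty,tz)] for t in np.linspace(a,b,9)[1:]])
E
```

```text
grasp pt tester [-152.3723   73.6366] 0.13873269431766264 tilt 0.16265992365065793 lever~ 0.9349656687717591 rad 0.1923884970448126 [-17.3434  -0.5022  35.2237] [-0.1463  2.5007 -0.0294] 0.20718911585994956 52.107824832201004 13.7833 [-0.6101  0.7417  0.1388  2.0603 -0.0438  0.2055 -0.5079]
0.9 0.7 [[-0.0006, -0.0054], [-0.0011, -0.0109], [-0.0015, -0.0163], [-0.0018, -0.0217], [-0.0019, -0.0272], [-0.0019, -0.0326], [-0.0018, -0.0381], [-0.0016, -0.0435]]
0.7 0.45 [[0.0004, -0.0068], [0.0011, -0.0132], [0.002, -0.0191], [0.0031, -0.0249], [0.0044, -0.0307], [0.0059, -0.0365], [0.0075, -0.0422], [0.0093, -0.0478]]
0.45 0.2 [[0.002, -0.0056], [0.0042, -0.0111], [0.0065, -0.0166], [0.009, -0.0219], [0.0117, -0.0272], [0.0146, -0.0325], [0.0176, -0.0376], [0.0207, -0.0426]]
0.2 0 [[0.0026, -0.0039], [0.0054, -0.0078], [0.0082, -0.0116], [0.0112, -0.0154], [0.0142, -0.019], [0.0173, -0.0226], [0.0205, -0.0261], [0.0238, -0.0295]]
```

>>> carry_out(
  plan=[
    {"rot": [0, 0, 0], "xyz": [0, -0.0005, -0.0055], "grip": 255},
    {"rot": [0, 0, 0], "xyz": [0, -0.001, -0.011], "grip": 255},
    {"rot": [0, 0, 0], "xyz": [0, -0.0015, -0.0165], "grip": 255},
    {"rot": [0, 0, 0], "xyz": [0, -0.002, -0.022], "grip": 255},
    {"rot": [0, 0, 0], "xyz": [0, -0.002, -0.027], "grip": 255},
    {"rot": [0, 0, 0], "xyz": [0, -0.002, -0.0325], "grip": 255},
    {"rot": [0, 0, 0], "xyz": [0, -0.002, -0.038], "grip": 255},
    {"rot": [0, 0, 0], "xyz": [0, -0.0015, -0.0435], "grip": 255},
  ],
)

```text
clock: 14.45
tool_pos: [0.4977, 0.2074, 0.1602]
eef_rot: [0.718, 0.692, 0.056, 0.059]
contact_force: [-4.9, 0.5, 3.7]
opening: 0.201
finger_force: 55.0
```

```bash
python3 chk.py
```

```text
grasp pt tester [-159.8074   73.6149] 0.1789817957353913 tilt 0.16286593671528402 lever~ 0.7211503283479347 rad 0.19096753222586826 [-4.9083  0.5075  3.7373] [0.2069 2.0023 0.0929] 0.20062188391813365 55.01532107591629 14.45 [-0.6325  0.6629  0.1586  2.0529 -0.0404  0.2934 -0.5126]
```

>>> carry_out(
  plan=[
    {"rot": [0, 0, 0], "xyz": [0, 0.0005, -0.0065], "grip": 255},
    {"rot": [0, 0, 0], "xyz": [0, 0.001, -0.013], "grip": 255},
    {"rot": [0, 0, 0], "xyz": [0, 0.002, -0.019], "grip": 255},
    {"rot": [0, 0, 0], "xyz": [0, 0.003, -0.025], "grip": 255},
    {"rot": [0, 0, 0], "xyz": [0, 0.0045, -0.0305], "grip": 255},
    {"rot": [0, 0, 0], "xyz": [0, 0.006, -0.0365], "grip": 255},
    {"rot": [0, 0, 0], "xyz": [0, 0.0075, -0.042], "grip": 255},
    {"rot": [0, 0, 0], "xyz": [0, 0.0095, -0.048], "grip": 255},
  ],
)

```text
clock: 15.12
tool_pos: [0.5018, 0.207, 0.21]
eef_rot: [0.718, 0.691, 0.058, 0.06]
contact_force: [-1.7, 0.2, 1.7]
opening: 0.202
finger_force: 55.0
```

```bash
python3 chk.py
```

```text
grasp pt tester [-155.811    73.4219] 0.22872177780880876 tilt 0.16769855849301316 lever~ 0.45750380027100385 rad 0.1880177702057074 [-1.7067  0.234   1.7191] [0.0792 1.4466 0.0294] 0.20195045303575151 55.01482511870563 15.1167 [-0.6445  0.5796  0.1801  2.0026 -0.0311  0.4225 -0.5115]
```

>>> carry_out(
  plan=[
    {"rot": [0, 0, 0], "xyz": [0, 0.002, -0.0055], "grip": 255},
    {"rot": [0, 0, 0], "xyz": [0, 0.004, -0.011], "grip": 255},
    {"rot": [0, 0, 0], "xyz": [0, 0.0065, -0.0165], "grip": 255},
    {"rot": [0, 0, 0], "xyz": [0, 0.009, -0.022], "grip": 255},
    {"rot": [0, 0, 0], "xyz": [0, 0.012, -0.027], "grip": 255},
    {"rot": [0, 0, 0], "xyz": [0, 0.0145, -0.0325], "grip": 255},
    {"rot": [0, 0, 0], "xyz": [0, 0.0175, -0.0375], "grip": 255},
    {"rot": [0, 0, 0], "xyz": [0, 0.0205, -0.0425], "grip": 255},
  ],
)

```text
clock: 15.78
tool_pos: [0.5179, 0.2059, 0.2559]
eef_rot: [0.718, 0.69, 0.06, 0.062]
contact_force: [10.4, -1.2, -6.9]
opening: 0.205
finger_force: 54.9
```

```bash
python3 chk.py
```

```text
grasp pt tester [-139.781    72.9076] 0.27459285487982316 tilt 0.17298940058666504 lever~ 0.1969051660881665 rad 0.18544454826751314 [10.4043 -1.212  -6.9479] [-0.1837 -0.4463 -0.0467] 0.20545162839668604 54.94251331198029 15.7833 [-0.6374  0.524   0.193   1.9155 -0.022   0.559  -0.4992]
```

>>> carry_out(
  plan=[
    {"rot": [0, 0, 0], "xyz": [0, 0.004, -0.004], "grip": 255},
    {"rot": [0, 0, 0], "xyz": [0, 0.007, -0.008], "grip": 255},
    {"rot": [0, 0, 0], "xyz": [0, 0.01, -0.0115], "grip": 255},
    {"rot": [0, 0, 0], "xyz": [0, 0.013, -0.0155], "grip": 255},
    {"rot": [0, 0, 0], "xyz": [0, 0.016, -0.019], "grip": 255},
    {"rot": [0, 0, 0], "xyz": [0, 0.0185, -0.022], "grip": 255},
  ],
)

```text
clock: 16.28
tool_pos: [0.5316, 0.2051, 0.2798]
eef_rot: [0.718, 0.69, 0.059, 0.062]
contact_force: [7.9, -1.1, -6.6]
opening: 0.201
finger_force: 55.5
```

```bash
python3 chk.py
```

```text
grasp pt tester [-126.0346   72.6674] 0.2985508039368932 tilt 0.17097902984392133 lever~ 0.047537011865685486 rad 0.18455099334572486 [ 7.9182 -1.0601 -6.6068] [-0.2703 -0.2453 -0.1168] 0.2012983737080641 55.45510556548834 16.2833 [-0.6234  0.5075  0.1945  1.8484 -0.0206  0.6434 -0.4841]
```

>>> carry_out(
  plan=[
    {"rot": [0, 0, 0], "xyz": [0, 0.0025, -0.0025], "grip": 255},
    {"rot": [0, 0, 0], "xyz": [0, 0.004, -0.005], "grip": 255},
    {"rot": [0, 0, 0], "xyz": [0, 0.005, -0.007], "grip": 255},
    {"rot": [0, 0, 0], "xyz": [0, 0.005, -0.007], "grip": 255},
  ],
)

```text
clock: 16.62
tool_pos: [0.5321, 0.2049, 0.2816]
eef_rot: [0.718, 0.691, 0.054, 0.06]
contact_force: [15.7, 2.2, -40.1]
opening: 0.208
finger_force: 56.5
```

```bash
python3 chk.py; python3 - <<'E'
from h import *
s0=cv2.imread("pics/s8.png"); s=r.snapshot("scene")[:,:,::-1]; cv2.imwrite("pics/s10.png",s)
# lever arm pixels unchanged against the home picture (arm from hub to pivot)
d=cv2.absdiff(s0,s).max(2); m=cv2.inRange(cv2.cvtColor(s0,cv2.COLOR_BGR2HSV),(0,0,110),(180,45,255))
print("arm px",[(int(v),int(u),int(d[v,u])) for u,v in((368,206),(372,213),(377,221),(382,230),(388,240),(393,248))])
for v in(205,212,220,230,240):
    for n,im in(("home",s0),("now",s)):
        g=im[v,355:405].astype(int); sat=g.max(1)-g.min(1); k=np.where((sat<25)&(g.max(1)>110))[0]; print(v,n,(k.mean()+355).round(1) if len(k) else None,len(k))
E
```

```text
grasp pt tester [-125.3477   72.537 ] 0.3003217436582242 tilt 0.16162141979182942 lever~ 0.03745632595953907 rad 0.18492525683713423 [ 15.6515   2.2409 -40.0537] [ 0.5765 -1.1221 -0.0516] 0.20797225881188922 56.48775056004524 16.6167 [-0.6203  0.5094  0.1928  1.8351 -0.021   0.6647 -0.4805]
arm px [(206, 368, 34), (213, 372, 22), (221, 377, 5), (230, 382, 3), (240, 388, 1), (248, 393, 1)]
205 home 366.5 6
205 now 366.0 5
212 home 370.5 6
212 now 370.5 6
220 home 375.5 6
220 now 375.5 6
230 home 382.5 6
230 now 382.5 6
240 home 388.5 6
240 now 388.5 6
```

>>> carry_out(
  plan=[
    {"rot": [0, 0, 0], "xyz": [0, -0.002, 0.003], "grip": 255},
    {"rot": [0, 0, 0], "xyz": [0, -0.003, 0.005], "grip": 255},
    {"rot": [0, 0, 0], "xyz": [0, -0.003, 0.005], "grip": 200},
    {"rot": [0, 0, 0], "xyz": [0, -0.003, 0.005], "grip": 120},
    {"rot": [0, 0, 0], "xyz": [0, -0.003, 0.005], "grip": 0},
    {"rot": [0, 0, 0], "xyz": [0, -0.003, 0.005], "grip": 0},
    {"rot": [0, 0, 0], "xyz": [0, -0.003, 0.005], "grip": 0},
    {"rot": [0, 0, 0], "xyz": [0, -0.003, 0.005], "grip": 0},
  ],
  squeeze=20,
)

```text
clock: 17.33
tool_pos: [0.5306, 0.2063, 0.2821]
eef_rot: [0.718, 0.691, 0.058, 0.06]
contact_force: [0.3, -0.3, 0.3]
opening: 0.564
finger_force: 0.0
```

```bash
python3 chk.py
```

```text
grasp pt tester [-127.0222   73.8111] 0.3008780141412266 tilt 0.16731900311681597 lever~ 0.039819820140768236 rad 0.18663421767744057 [ 0.3329 -0.287   0.252 ] [-0.0548  0.2322 -0.0328] 0.5641453441795723 0.0 17.3333 [-0.6231  0.5047  0.1921  1.8436 -0.0219  0.6535 -0.4825]
```

>>> carry_out(
  plan=[
    {"rot": [0, 0, 0], "xyz": [0, 0, 0], "grip": 0},
    {"rot": [0, 0, 0], "xyz": [0, 0, 0], "grip": 0},
    {"rot": [0, 0, 0], "xyz": [0, 0, -0.02], "grip": 0},
    {"rot": [0, 0, 0], "xyz": [0, 0, -0.045], "grip": 0},
    {"rot": [0, 0, 0], "xyz": [0, 0, -0.075], "grip": 0},
    {"rot": [0, 0, 0], "xyz": [0, 0, -0.1], "grip": 0},
    {"rot": [0, 0, 0], "xyz": [0, 0, -0.12], "grip": 0},
    {"rot": [0, 0, 0], "xyz": [0, 0, -0.12], "grip": 0},
  ],
)

```text
clock: 18.0
tool_pos: [0.5123, 0.2076, 0.4045]
eef_rot: [0.718, 0.691, 0.062, 0.061]
contact_force: [1.7, 0.2, 0.2]
opening: 0.999
finger_force: 0.0
```

>>> carry_out(
  plan=[
    {"rot": [0, 0, 0], "xyz": [0, 0, 0], "grip": 0},
    {"rot": [0, 0, 0], "xyz": [0, 0, 0], "grip": 0},
    {"rot": [0, 0, 0], "xyz": [0, 0, 0], "grip": 0},
    {"rot": [0, 0, 0], "xyz": [0, 0, 0], "grip": 0},
    {"rot": [0, 0, 0], "xyz": [0, 0, 0], "grip": 0},
  ],
)

```text
clock: 18.42
tool_pos: [0.5105, 0.2065, 0.399]
eef_rot: [0.718, 0.691, 0.057, 0.06]
contact_force: [-0.2, 0.2, 0.1]
opening: 1.0
finger_force: 0.0
```

```bash
python3 chk.py; python3 - <<'E'
from h import *
s0=cv2.imread("pics/scene0.png"); s7=cv2.imread("pics/s7.png"); s=r.snapshot("scene")[:,:,::-1]; t=r.snapshot("top"); t0=cv2.imread("pics/top0.png")
for v in(205,212,220,230,240):
    o=[]
    for im in(s0,s):
        g=im[v,355:405].astype(int); k=np.where((g.max(1)-g.min(1)<25)&(g.max(1)>110))[0]; o.append(k.mean()+355)
    print(v,o)
m=np.full_like(s,128); m[270:292,378:400]=s[270:292,378:400]
for c in blobs(m[:,:,::-1],(0,120,40),(9,255,255),2): print(cen(c),T(plane("scene",[cen(c)],.074)[0])*1e3)
g=cv2.cvtColor(t,cv2.COLOR_RGB2HSV); print(g[191:195,345:366,1].mean(0).round())
for n,(x0,x1,y0,y1) in{"redbox":(408,450,200,246),"rotor":(378,414,194,222),"alu":(216,272,290,352)}.items(): print(n,"mean diff",cv2.absdiff(s0,s)[y0:y1,x0:x1].mean().round(1))
E
```

```text
grasp pt tester [-147.0562   73.2355] 0.4177797924335524 tilt 0.1653886363296333 lever~ -0.27731012581617087 rad 0.28067227186581956 [-0.1986  0.1547  0.1101] [-0.0817  0.2752 -0.0036] 1.0000465475132565 0.0 18.4167 [-0.6714  0.3544  0.2219  1.6978  0.0054  0.953  -0.5093]
205 [np.float64(366.5), np.float64(366.5)]
212 [np.float64(371.0), np.float64(370.5)]
220 [np.float64(375.5), np.float64(375.5)]
230 [np.float64(382.5), np.float64(382.5)]
240 [np.float64(388.5), np.float64(388.5)]
[387.92063492 280.96825397] [-1.45280664 -2.80742497]
[136. 141. 138. 136. 144. 141. 140. 138. 132. 132. 123.  96.  96.  97.
  96.  92.  98.  97.  98.  94.  94.]
redbox mean diff 1.3
rotor mean diff 1.4
alu mean diff 20.6
```

The lever is home, the bar hasn't moved and the robot is clear. Handing in.

```bash
python3 -c "
from plant import r
print(r.finish_job())"
```

```text
the job is handed in; nothing more can be done
None
```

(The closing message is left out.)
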